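Prise open the detector cover with the flat lever tool

ROBOT

A 6-joint arm with a two-finger parallel gripper is mounted at the origin on the work surface. World frame = base frame: x ahead of the robot, y to its left, z up, the work surface at z = 0. Lengths are in m, angles in rad, forces in N, time in s.
With the tool pointing down it reaches from about 0.375 to 0.9 m from the base axis. Payload 3.1 kg.
Tool frame: the origin (TCP) lies on the centre line of the jaws, within the pads' length; the fingertips stand robot.finger_overhang ahead of it and the grasp point (between the pads) lies 2 mm behind it (robot.finger_overhang is the distance from the TCP to the fingertips, in m); z points along the fingers, y is the direction in which the jaws open and shut (so a half turn about z gives the same grasp; the last joint's range is limited). The gripper opens to 87 mm and grips with 3 to 60 N. Pads are 19 mm wide; open, the fingers measure 117 mm over their backs; the gripper's body (75 mm by 190 mm) begins 51 mm behind the grasp point.
Start: joints at [1.101, 0.527, 1.433, -0, 1.181, -0.178], TCP at [0.18, 0.599, 0.24] pointing down, gripper open.
Joint ranges: [-3.08, 3.08], [-0.75, 2.2], [0.22, 2.44], [-1.43, 4.57], [0, 2.65], [-2.85, 2.85]. Speed limits (rad/s): [2.79, 2.79, 3.14, 3.14, 3.14, 3.14].

INTERFACE

Orientations are given as a unit quaternion [x, y, z, w].
In Python, from rig import robot gives the robot as it stands. The module is installed in compiled form; this text tells all that it offers.
- The arm moves only by the tool step_arm, never from a script. Its arguments are lists of equal length, an entry for each row: "slide": the shift along the tool's x, y, z in mm, a list of three; "twist": the turn about the tool's z in degrees. A call has 1 to 20 rows; each row shifts and turns the commanded pose from where the row before left it, along the tool's axes as they then stand; what a row does not reach is not made up. A row lasts 1/12 s, in which the tool goes at most 41.7 mm and 7.16 degrees, less where a joint would pass 70% of its speed; a pose out of reach is approached as far as the arm can. A call is refused whole if a number of a shift passes 41.7 or a number of a turn 7.16, either way. A call with a gripper value outside its range is refused whole. "jaw" is the finger opening in mm, from 0 to 87, set as the call begins (left out, the last holds). The fingers move at their own pace and stop on an object; "force" is the grip in N (left out, the last holds). Time passes only in rows, so rows that do not move let the fingers close. It gives the time, the measured TCP pose, the force and the opening at its end, in the units of the state.
- robot.get_obs(): the state, without advancing time (a new reading comes with each control period).
- robot.camera(name): name is "side" or "top" or "wrist"; returns a dict with "color" (480x640x3 uint8, blue, green, red), "depth" (480x640 float32, m along the optical axis (not along the pixel's ray), 0 where there is no reading), "camera_matrix" (3x3 intrinsics, pixels), "origin" and "orientation" of the camera in the world. Camera axes: x right, y down, z forward; pixel columns grow to the right and rows downward; lengths in m; the calibration is good to about 2 mm. A picture is of the moment at which its call begins.
- robot.hand_in(): hands the job in, once; it reports no verdict.
The state is a dict: "time": time; "q": joint angles; "joint_velocities": joint speeds; "joint_torque": joint torques, N m; "position": TCP position; "tool_rot": TCP orientation; "ft_force": force on the tool from outside, world axes, zero at the start; "moment": the same for the moment, N m; "grip_width": finger opening in m.
Only numpy, scipy, OpenCV 4.12 (cv2) and the standard library are available. Lean on these libraries where they do the work, as an engineer would, in place of code of your own. Each camera call takes 0.05 s, during which the arm holds its last target.

TASK

Take the flat lever tool from the rubber mat, work its blade under the front edge of the detector module's flush cover and gently prise the cover up past its catch; keep the gripper itself off the cover until it is ajar. Then swing the cover fully open so that it stands at least upright by itself, and lay the tool flat back on the mat. Leave everything else on the bench where it is.

Things in the scene. Friction and masses are not known exactly. Their poses are not given: they have to be found in the camera images.
- module: White detector module fixed to the bench, 170 (x) x 180 (y) x 122 mm tall; origin at the centre of its underside, z up, front along its own -x (roughly to the robot). Its top is a grey cover plate, flush between two 20 mm cheeks. In the middle of the front edge is a pocket open to the front and above (see pocket); beside it the front frame is closed up to z = 122.
- pocket (a point): Middle of the front edge of the pocket's flat floor, the dark sill (module x = -85, y = 0, z = 108 mm), a natural fulcrum; axes as the module's. The sill is 60 mm wide (y) and runs from x = -85 to a wall at x = -50. The cover's front edge is at x = -70, its underside at z = 114: so the sill goes 20 mm under the cover with an 6 mm gap.
- cover_hinge (a point): Middle of the cover's hinge line (module x = 50, y = 0, z = 118 mm), which runs along the module's y; axes as the module's.
- cover_edge (a point): Middle of the cover's front edge, at half its thickness; moves with the cover, 120 mm from the hinge.
- cover (a joint): Angle of the cover (120 x 138 x 8 mm, 0.18 kg) about its far hinge, rad: 0 shut, grows as the front edge rises, stop at 1.8; upright is 1.57. A sprung catch holds it shut: about 12 N upward near the front edge, until it snaps free at about 0.07 rad (edge 9 mm up). After that only hinge friction and weight resist (2 to 3 N at the edge) and it stays where it is left.
- lever_tool: Loose lever tool, 180 mm long, about 0.12 kg: grey handle 100 x 18 x 24 mm tall, flat steel blade 80 x 24 x 3 mm ahead of it. Origin at the centre of the handle's underside; x along the tool to the blade, z up. Handle x -50..50, blade x 50..130 mm, its lower face 3 mm above the handle's underside. Starts on the mat, blade roughly away from the robot.
- tool_tip (a point): Middle of the blade's end: tool x = 130, y = 0, z = 4.5 mm.
- mat: Flat rubber mat fixed to the bench, 240 (x) x 130 (y) x 3 mm, left or right of the module; origin at the centre of its underside. The handle's centre must finally lie over it.
Mind the look-alikes: they are no part of the job. Several things have the shape of the lever_tool; the one meant has the colours described above.

How it is judged:
By the outcome, as a careful person would: the job done as asked, in the order asked, and still so for the second after the job is handed in, with the robot touching nothing.
It also fails if it takes over 64 s, if anything falls off the work surface, if the arm or the gripper's body presses on something with over 40 N, if the wrist force passes 120 N, or if a joint passes its speed limit or range.

## Working session

There is one attempt and no reset: what is moved stays moved. The work goes in short steps, Python scripts to look and compute and a tool call to move; the robot and the scene stay as the last step left them, time stands still between calls to the robot, and variables do not carry over. Pictures are saved under pics/ and viewed, and the job is handed in when it is done.

Besides the shell and the picture viewer there is one more tool, called after "Request:" as name([rows], argument=value, ...), one row to a line, values as JSON. step_arm: Moves the arm, as the interface text tells. Its arguments: {"type":"object","properties":{"slide":{"type":"array","items":{"type":"array","items":{"type":"number"}}},"twist":{"type":"array","items":{"type":"number"}},"jaw":{"type":"number"},"force":{"type":"number"}},"required":["slide","twist"]}

```bash
ls; mkdir -p pics
cat > h.py <<'E'
import numpy as np, cv2
from rig import robot
from scipy.spatial.transform import Rotation as R
def cam(n):
    c=robot.camera(n); 
    o=np.array(c["orientation"]); c["R"]=R.from_quat(o).as_matrix() if o.size==4 else o
    return c
def cloud(c):
    K=np.array(c["camera_matrix"]);d=c["depth"]
    v,u=np.mgrid[0:480,0:640]
    p=np.stack([(u-K[0,2])/K[0,0]*d,(v-K[1,2])/K[1,1]*d,d],-1)
    return p@c["R"].T+np.array(c["origin"])
def pix(c,p):
    K=np.array(c["camera_matrix"]);q=(np.atleast_2d(p)-np.array(c["origin"]))@c["R"]
    q=q@K.T;return q[:,:2]/q[:,2:]
E
python3 - <<'E'
from h import *
o=robot.get_obs()
for k,v in o.items(): print(k,np.round(v,4))
print(robot.finger_overhang)
for n in ["top","side","wrist"]:
    c=cam(n); cv2.imwrite(f"pics/{n}0.png",c["color"]); print(n,np.round(c["origin"],3),np.round(c["R"],3).tolist(),np.array(c["camera_matrix"]).tolist())
    np.savez(f"{n}0.npz",P=cloud(c),col=c["color"])
E
```

```text
pics
time 0.0
q [ 1.1005  0.5285  1.4339 -0.      1.1814 -0.1785]
joint_velocities [-0.0017  0.0017 -0.0009  0.0018  0.0008  0.0001]
joint_torque [-0.00000e+00 -4.40042e+01 -1.76589e+01  6.32000e-02  5.84000e-02
 -2.00000e-04]
position [0.1794 0.598  0.2386]
tool_rot [ 1.454e-01  9.894e-01 -1.000e-03 -3.000e-04]
ft_force [-0.4124  0.0314 -0.4137]
moment [ 0.0057 -0.0023  0.0062]
grip_width 0.0868
0.017
top [ 0.382 -0.156  1.698] [[-0.001, -0.999, 0.047], [-1.0, 0.001, -0.001], [0.001, -0.047, -0.999]] [[528.4948376183738, 0.0, 323.55016193106815], [0.0, 528.4948376183738, 228.05499561418083], [0.0, 0.0, 1.0]]
side [-0.076 -1.022  0.995] [[0.84, -0.358, 0.408], [-0.543, -0.556, 0.63], [0.001, -0.751, -0.661]] [[519.813136974062, 0.0, 322.72213089100904], [0.0, 519.813136974062, 236.018143809854], [0.0, 0.0, 1.0]]
wrist [0.098 0.624 0.383] [[0.288, 0.912, 0.293], [0.958, -0.274, -0.09], [-0.002, 0.306, -0.952]] [[402.55145058015154, 0.0, 315.7670340767351], [0.0, 402.55145058015154, 236.06153958432768], [0.0, 0.0, 1.0]]
```

View pics/top0.png

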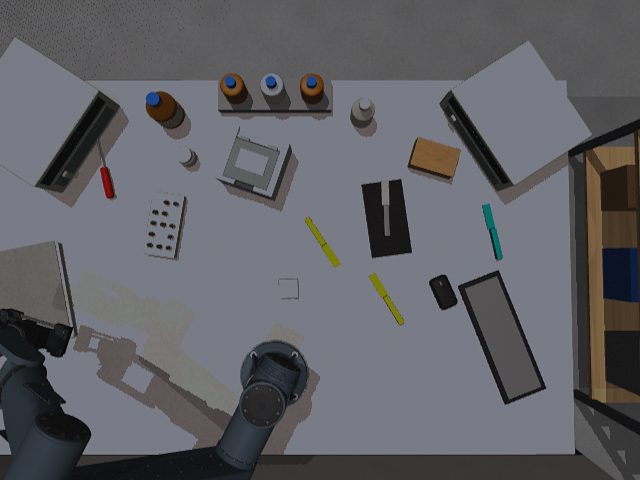

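View pics/side0.png

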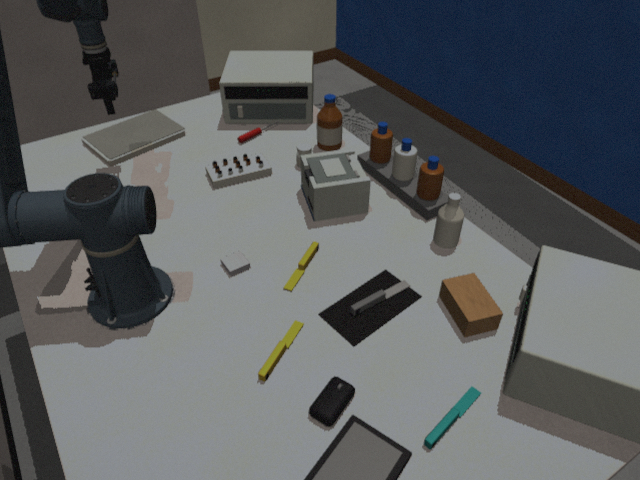

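View pics/wrist0.png

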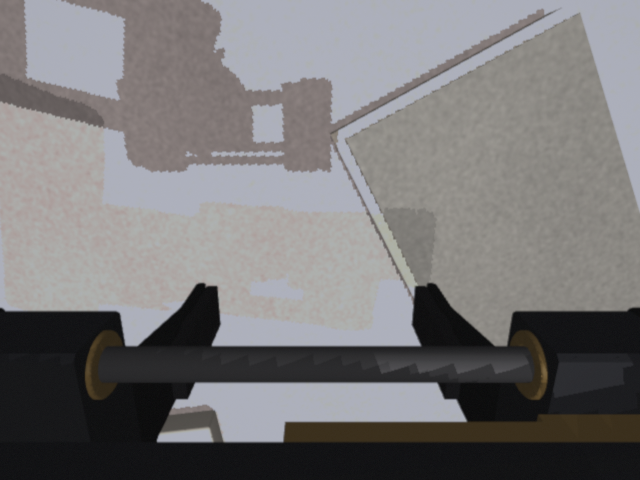

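The grey-handled tool on the black mat, top px (387,210), fits the description. The look-alikes are yellow at (322,242), yellow at (387,299) and teal at (492,232). I'll check the choice in a close crop.

Run:
```python
from h import *
z=np.load("top0.npz");P=z["P"];col=z["col"]
a=cv2.resize(col[170:265,340:430],None,fx=5,fy=5,interpolation=cv2.INTER_NEAREST)
b=cv2.resize(col[120:205,210:300],None,fx=5,fy=5,interpolation=cv2.INTER_NEAREST)
h=max(a.shape[0],b.shape[0]);a=cv2.copyMakeBorder(a,0,h-a.shape[0],0,0,0);b=cv2.copyMakeBorder(b,0,h-b.shape[0],0,0,0)
im=np.hstack([a,b]);im=cv2.convertScaleAbs(im,alpha=1.3);im=im[:600,:800] if im.shape[1]<=800 else cv2.resize(im,(800,int(im.shape[0]*800/im.shape[1])))
cv2.imwrite("pics/crop0.png",im)
# mat+tool
for nm,(u0,u1,v0,v1) in dict(mat=(340,430,165,270)).items():
    p=P[v0:v1,u0:u1].reshape(-1,3);c=col[v0:v1,u0:u1].reshape(-1,3).astype(int)
    g=c.max(1)<45
    q=p[g][:,:2].astype(np.float32); print("mat rect",cv2.minAreaRect(q*1000),np.median(p[g][:,2]))
    v,u=np.mgrid[v0:v1,u0:u1];v=v.ravel();u=u.ravel()
    hi=(p[:,2]>0.018)&(p[:,2]<.05); print("handle",hi.sum(),cv2.minAreaRect((p[hi][:,:2]*1000).astype(np.float32)),p[hi][:,2].mean())
m=P[120:205,205:305].reshape(-1,3)
for lo,hi_ in [(.10,.13),(.118,.14),(.112,.118)]:
    s=(m[:,2]>lo)&(m[:,2]<hi_);print(lo,s.sum(),cv2.minAreaRect((m[s][:,:2]*1000).astype(np.float32)),np.median(m[s][:,2]))
print(np.histogram(m[:,2],bins=np.arange(-.01,.16,.005)))
```

```text
mat rect ((514.853271484375, -325.9381408691406), (274.6947937011719, 333.1619873046875), 77.64856719970703) 0.0034372258052928206
handle 239 ((562.446044921875, -383.43914794921875), (103.18614196777344, 247.56639099121094), 57.33433532714844) 0.027952083836129873
0.1 3322 ((659.5855102539062, 57.040496826171875), (182.32034301757812, 171.12399291992188), 71.07089233398438) 0.12120689958911846
0.118 2479 ((659.4312744140625, 56.67438507080078), (181.60252380371094, 170.434814453125), 71.44171142578125) 0.12289015963512662
0.112 549 ((660.0508422851562, 57.315650939941406), (181.6514434814453, 170.84095764160156), 71.20804595947266) 0.11585035958305823
(array([ 499, 1799, 1885,  478,   45,   22,   14,   15,   23,   18,   19,
         16,   18,   21,   18,   15,   18,   22,   21,   22,   28,   21,
         51,  186,  325,  779, 1363,  618,   64,    1,    0,    0,    0]), array([-0.01 , -0.005,  0.   ,  0.005,  0.01 ,  0.015,  0.02 ,  0.025,
        0.03 ,  0.035,  0.04 ,  0.045,  0.05 ,  0.055,  0.06 ,  0.065,
        0.07 ,  0.075,  0.08 ,  0.085,  0.09 ,  0.095,  0.1  ,  0.105,
        0.11 ,  0.115,  0.12 ,  0.125,  0.13 ,  0.135,  0.14 ,  0.145,
        0.15 ,  0.155]))
```

View pics/crop0.png

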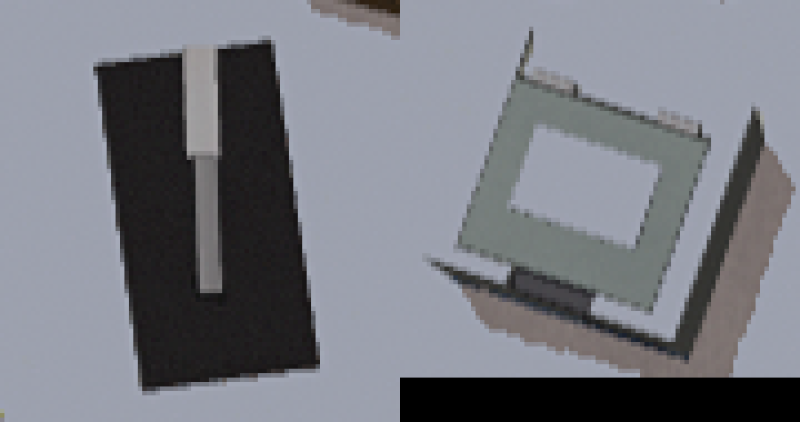

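The crop shows the grey tool on the mat, with the handle below (px 208,225) and the bright blade above (200,100). The module's dark pocket is at (550,290) on its front edge, facing down-left. Next I'll fit the tool.

```bash
cat > fit.py <<'E'
from h import *
z=np.load("top0.npz");P=z["P"];col=z["col"].astype(int)
u0,u1,v0,v1=375,400,172,245
p=P[v0:v1,u0:u1].reshape(-1,3);c=col[v0:v1,u0:u1].reshape(-1,3)
v,u=np.mgrid[v0:v1,u0:u1];v=v.ravel();u=u.ravel()
br=c.mean(1)
hd=(br>60)&(br<150)&(v>200);bl=(br>150)&(v>182)&(v<204)
for n,s in (("handle",hd),("blade",bl)):
    print(n,s.sum(),cv2.minAreaRect(np.c_[u,v][s].astype(np.float32)),cv2.minAreaRect((p[s][:,:2]*1000).astype(np.float32)),np.round(np.median(p[s],0),4))
E
python3 fit.py
```

```text
handle 185 ((385.5, 218.0), (34.0, 7.0), 90.0) ((493.6363830566406, -360.2380676269531), (110.49567413330078, 23.82969093322754), 3.480100393295288) [ 0.4956 -0.3562  0.0261]
blade 0 ((0.0, 0.0), (0.0, 0.0), 0.0) ((0.0, 0.0), (0.0, 0.0), 0.0) [nan nan nan]
  return _methods._mean(a, axis=axis, dtype=dtype,
  ret = um.true_divide(
```

```bash
cat > plan.py <<'E'
from h import *
import json
def phi_of(q): 
    x=R.from_quat(q).as_matrix()[:,0]; return np.degrees(np.arctan2(x[1],x[0]))
def plan(wps, start=None, chunk=20):
    """wps: list of (x,y,z,phi_deg,nrows); from start (pos,phi)"""
    if start is None:
        o=robot.get_obs(); p=np.array(o["position"]);f=phi_of(o["tool_rot"])
    else: p,f=np.array(start[:3],float),start[3]
    S=[];T=[]
    for x,y,z,ph,n in wps:
        for i in range(n):
            k=n-i
            d=(np.array([x,y,z])-p)/k*1000; tw=-(ph-f)/k
            a=np.radians(f); xt=np.array([np.cos(a),np.sin(a),0]);yt=np.array([np.sin(a),-np.cos(a),0])
            s=[round(float(d@xt),1),round(float(d@yt),1),round(float(-d[2]),1)]; tw=round(tw,2)
            S.append(s);T.append(tw)
            p=p+(s[0]*xt+s[1]*yt-s[2]*np.array([0,0,1]))/1000; f-=tw
    for i in range(0,len(S),chunk):
        print(json.dumps({"slide":S[i:i+chunk],"twist":T[i:i+chunk]}).replace(" ",""))
    print("end",np.round(p,4),round(f,2))
E
python3 - <<'E'
from plan import *
print(phi_of(robot.get_obs()["tool_rot"]))
plan([(0.5,0.2,0.29,90,14),(0.50,-0.357,0.22,3.5,16)])
E
```

```text
163.28218094208341
{"slide":[[-30.1,-20.6,-3.7],[-31.9,-17.8,-3.7],[-33.4,-14.8,-3.7],[-34.6,-11.7,-3.6],[-35.5,-8.5,-3.7],[-36.1,-5.3,-3.6],[-36.5,-2.0,-3.7],[-36.5,1.4,-3.6],[-36.2,4.7,-3.7],[-35.6,8.0,-3.6],[-34.7,11.2,-3.7],[-33.6,14.3,-3.6],[-32.1,17.3,-3.7],[-30.4,20.2,-3.6],[-34.8,-0.0,4.4],[-34.7,3.3,4.4],[-34.2,6.5,4.4],[-33.4,9.7,4.4],[-32.4,12.8,4.4],[-31.0,15.8,4.4]],"twist":[5.23,5.23,5.24,5.23,5.24,5.23,5.24,5.23,5.24,5.23,5.24,5.23,5.24,5.23,5.41,5.41,5.41,5.41,5.41,5.4]}
{"slide":[[-29.4,18.7,4.4],[-27.5,21.4,4.4],[-25.3,23.9,4.3],[-23.0,26.1,4.4],[-20.4,28.2,4.3],[-17.7,30.0,4.4],[-14.8,31.5,4.3],[-11.7,32.8,4.4],[-8.6,33.7,4.3],[-5.4,34.4,4.4]],"twist":[5.41,5.4,5.41,5.4,5.41,5.4,5.41,5.4,5.41,5.4]}
end [ 0.5   -0.357  0.22 ] 3.5
```

Request:
step_arm([
  [-30.1,-20.6,-3.7],
  [-31.9,-17.8,-3.7],
  [-33.4,-14.8,-3.7],
  [-34.6,-11.7,-3.6],
  [-35.5,-8.5,-3.7],
  [-36.1,-5.3,-3.6],
  [-36.5,-2.0,-3.7],
  [-36.5,1.4,-3.6],
  [-36.2,4.7,-3.7],
  [-35.6,8.0,-3.6],
  [-34.7,11.2,-3.7],
  [-33.6,14.3,-3.6],
  [-32.1,17.3,-3.7],
  [-30.4,20.2,-3.6],
  [-34.8,0,4.4],
  [-34.7,3.3,4.4],
  [-34.2,6.5,4.4],
  [-33.4,9.7,4.4],
  [-32.4,12.8,4.4],
  [-31.0,15.8,4.4],
], twist=[5.23,5.23,5.24,5.23,5.24,5.23,5.24,5.23,5.24,5.23,5.24,5.23,5.24,5.23,5.41,5.41,5.41,5.41,5.41,5.4], jaw=87)

```text
time: 1.82
position: [0.4996, -0.01, 0.264]
tool_rot: [0.878, 0.479, -0.0, -0.0]
ft_force: [-0.1, -0.9, -0.9]
grip_width: 0.087
```

Request:
step_arm([
  [-29.4,18.7,4.4],
  [-27.5,21.4,4.4],
  [-25.3,23.9,4.3],
  [-23.0,26.1,4.4],
  [-20.4,28.2,4.3],
  [-17.7,30.0,4.4],
  [-14.8,31.5,4.3],
  [-11.7,32.8,4.4],
  [-8.6,33.7,4.3],
  [-5.4,34.4,4.4],
  [0,0,0],
  [0,0,0],
], twist=[5.41,5.4,5.41,5.4,5.41,5.4,5.41,5.4,5.41,5.4,0,0])

```text
time: 2.82
position: [0.4996, -0.3583, 0.2198]
tool_rot: [1.0, 0.029, -0.0, -0.0]
ft_force: [-0.0, 0.1, 0.5]
grip_width: 0.087
```

Run:
```python
from plan import *
o=robot.get_obs();print(o["time"],o["position"],phi_of(o["tool_rot"]),np.round(o["q"],2))
c=cam("wrist");cv2.imwrite("pics/w1.png",c["color"]);np.savez("w1.npz",P=cloud(c),col=c["color"])
```

```text
2.8167 [ 0.4995792  -0.35830775  0.21978395] 3.3531152094023637 [-0.8   0.54  1.48  0.    1.13  0.71]
```

View pics/w1.png

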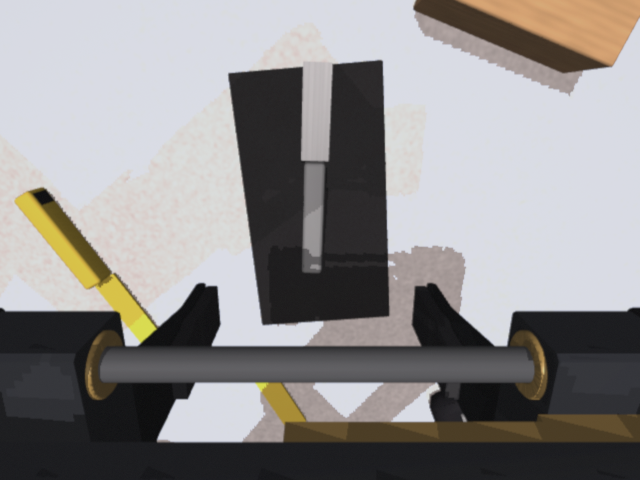

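Close view: grey handle (303–325, 162–272), steel blade (302–332, 62–160) on the black mat. This is the right tool.

Run:
```python
from h import *
z=np.load("w1.npz");P=z["P"];col=z["col"].astype(int)
v,u=np.mgrid[0:480,0:640]
br=col.mean(2)
box=(u>285)&(u<345)
for n,s in (("handle",box&(br>60)&(v>165)&(v<270)&(P[...,2]>.02)),("blade",box&(br>110)&(v>66)&(v<158))):
    p=P[s];print(n,s.sum(),np.round(np.median(p,0),4))
    rows=[]
    for vv in range(70,270,20):
        m=s[vv]
        if m.sum()>5:
            q=P[vv][m];rows.append([q[:,0].mean(),(q[:,1].min()+q[:,1].max())/2,q[:,1].ptp() if 0 else q[:,1].max()-q[:,1].min(),q[:,2].mean()])
    print(np.round(rows,4)); 
    print(cv2.minAreaRect((p[:,:2]*1000).astype(np.float32)))
p=P[(br<50)&(v>50)&(v<330)&(u>225)&(u<395)&(P[...,2]<.006)&(P[...,2]>.001)]
print("mat",cv2.minAreaRect((p[:,:2]*1000).astype(np.float32)),np.median(p,0))
# end points along u=314
s=P[:,314];
for vv in (60,62,64,158,160,162,164,268,270,272,274): print(vv,br[vv,314],np.round(s[vv],4))
```

```text
handle 2118 [ 0.4934 -0.3545  0.0262]
[[ 0.5334 -0.3535  0.0168  0.0263]
 [ 0.5163 -0.3536  0.0171  0.0259]
 [ 0.4989 -0.3541  0.0164  0.0263]
 [ 0.4807 -0.3547  0.0176  0.0258]
 [ 0.4621 -0.3553  0.017   0.0261]]
((513.7691040039062, -353.8344421386719), (141.13279724121094, 18.066869735717773), 1.7037816047668457)
blade 2640 [ 0.5806 -0.3524  0.0084]
[[ 0.6126 -0.3518  0.0239  0.008 ]
 [ 0.5971 -0.3519  0.0242  0.0084]
 [ 0.5812 -0.3525  0.0238  0.008 ]
 [ 0.5649 -0.3529  0.0231  0.0084]
 [ 0.548  -0.353   0.0235  0.0083]]
((578.3596801757812, -346.1022033691406), (73.60435485839844, 38.52761459350586), 2.444361448287964)
mat ((496.91864013671875, -357.30120849609375), (237.75875854492188, 127.43344116210938), 7.994877815246582) [ 0.50737146 -0.36532697  0.00244734]
60 209.66666666666666 [ 0.6207 -0.3484 -0.    ]
62 190.66666666666666 [ 0.6185 -0.3485  0.0075]
64 188.0 [ 0.6169 -0.3486  0.0081]
158 174.0 [ 0.5411 -0.3529  0.0078]
160 144.66666666666666 [ 0.5394 -0.353   0.0079]
162 73.33333333333333 [ 0.5389 -0.3531  0.0177]
164 110.33333333333333 [ 0.5382 -0.3532  0.0247]
268 128.33333333333334 [ 0.4447 -0.3585  0.0256]
270 96.0 [ 0.4428 -0.3586  0.0256]
272 74.66666666666667 [ 0.4409 -0.3587  0.0259]
274 32.0 [ 0.429  -0.3593  0.0026]
```

Run:
```python
from plan import *
plan([(0.5055,-0.354,0.06,1.4,6),(0.5055,-0.354,0.023,1.4,4)])
```

```text
{"slide":[[1.0,-0.4,26.7],[1.0,-0.4,26.7],[1.0,-0.4,26.6],[1.0,-0.4,26.7],[1.0,-0.4,26.6],[1.1,-0.3,26.7],[-0.0,-0.0,9.2],[-0.0,-0.0,9.3],[-0.0,-0.0,9.2],[-0.0,-0.0,9.3]],"twist":[0.34,0.34,0.34,0.35,0.34,0.35,-0.0,-0.0,-0.0,-0.0]}
end [ 0.5055 -0.354   0.023 ] 1.4
```

Request:
step_arm([
  [1.0,-0.6,26.7],
  [1.0,-0.6,26.7],
  [1.0,-0.6,26.6],
  [1.0,-0.6,26.7],
  [1.0,-0.6,26.6],
  [1.1,-0.6,26.7],
  [0,0,9.2],
  [0,0,9.3],
  [0,0,9.2],
  [0,0,9.3],
  [0,0,0],
], twist=[0.34,0.34,0.34,0.35,0.34,0.35,0,0,0,0,0])

```text
time: 3.78
position: [0.5059, -0.3522, 0.023]
tool_rot: [1.0, 0.013, -0.0, -0.0]
ft_force: [-0.1, -0.2, -0.6]
grip_width: 0.0869
```

Request:
step_arm([
  [0,0,0],
  [0,0,0],
  [0,0,0],
  [0,0,0],
  [0,0,0],
  [0,0,0],
  [0,0,0],
  [0,0,0],
], twist=[0,0,0,0,0,0,0,0], jaw=5, force=40)

```text
time: 4.45
position: [0.5061, -0.3527, 0.0238]
tool_rot: [1.0, 0.013, 0.0, 0.0]
ft_force: [-0.0, -0.7, -0.1]
grip_width: 0.0418
```

Request:
step_arm([
  [0,0,0],
  [0,0,0],
  [0,0,0],
  [0,0,0],
  [0,0,0],
  [0,0,0],
  [0,0,0],
  [0,0,0],
], twist=[0,0,0,0,0,0,0,0])

```text
time: 5.12
position: [0.5062, -0.3527, 0.0238]
tool_rot: [1.0, 0.013, 0.0, 0.0]
ft_force: [0.5, -0.6, -0.2]
grip_width: 0.0174
```

Run:
```python
from plan import *
o=robot.get_obs();print(o["time"],o["position"],phi_of(o["tool_rot"]),o["grip_width"])
plan([(0.506,-0.353,0.18,1.4,6)])
```

```text
5.1167 [ 0.50619751 -0.35274933  0.02375428] 1.440726498765028 0.017397513147367302
{"slide":[[-0.0,0.0,-26.0],[-0.0,0.0,-26.0],[-0.1,0.1,-26.1],[-0.0,0.0,-26.0],[-0.1,0.1,-26.1],[-0.0,0.0,-26.0]],"twist":[0.01,0.01,0.01,0.0,0.01,0.0]}
end [ 0.506 -0.353  0.18 ] 1.4
```

Request:
step_arm([
  [0,0,-10],
  [0,0,-26],
  [0,0,-30],
  [0,0,-34],
  [0,0,-38],
  [0,0,-38],
  [0,0,0],
], twist=[0,0,0,0,0,0,0])

```text
time: 5.7
position: [0.5096, -0.3557, 0.2087]
tool_rot: [1.0, 0.013, 0.006, 0.006]
ft_force: [1.5, -1.4, -1.2]
grip_width: 0.0177
```

Run:
```python
from plan import *
o=robot.get_obs();print(o["time"],o["position"],phi_of(o["tool_rot"]),o["grip_width"])
c=cam("wrist");cv2.imwrite("pics/w2.png",c["color"])
plan([(0.432,0.134,0.2,-18.7,18)])
```

```text
5.7 [ 0.50963409 -0.35568501  0.2087091 ] 1.4608994200352985 0.01769199313358379
{"slide":[[-3.5,-27.2,0.3],[-4.1,-27.2,0.3],[-4.6,-27.1,0.3],[-5.1,-27.0,0.3],[-5.7,-26.9,0.3],[-6.2,-26.8,0.3],[-6.7,-26.6,0.3],[-7.2,-26.5,0.3],[-7.7,-26.3,0.3],[-8.3,-26.2,0.3],[-8.8,-26.0,0.3],[-9.3,-25.9,0.3],[-9.8,-25.7,0.3],[-10.3,-25.5,0.3],[-10.8,-25.2,0.3],[-11.2,-25.0,0.3],[-11.8,-24.8,0.2],[-12.2,-24.6,0.3]],"twist":[1.12,1.12,1.12,1.12,1.12,1.12,1.12,1.12,1.12,1.12,1.12,1.12,1.12,1.12,1.12,1.12,1.12,1.12]}
end [0.432 0.134 0.2  ] -18.7
```

View pics/w2.png

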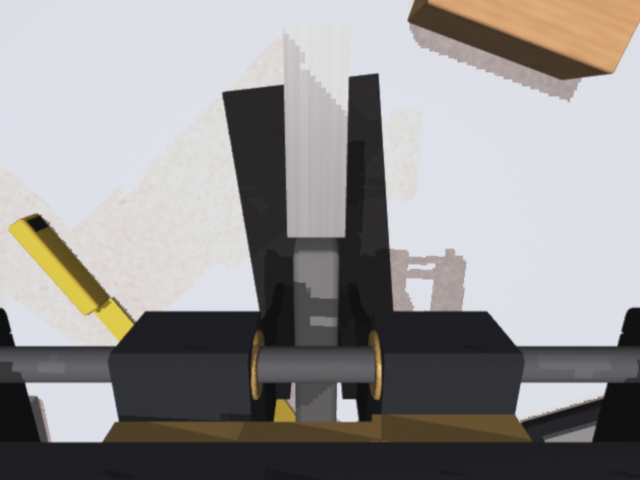

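The tool is held, with the blade at (316,130) pointing forward along image-up. Moving to the standoff.

Request:
step_arm([
  [-3.5,-27.2,0.3],
  [-4.1,-27.2,0.3],
  [-4.6,-27.1,0.3],
  [-5.1,-27.0,0.3],
  [-5.7,-26.9,0.3],
  [-6.2,-26.8,0.3],
  [-6.7,-26.6,0.3],
  [-7.2,-26.5,0.3],
  [-7.7,-26.3,0.3],
  [-8.3,-26.2,0.3],
  [-8.8,-26.0,0.3],
  [-9.3,-25.9,0.3],
  [-9.8,-25.7,0.3],
  [-10.3,-25.5,0.3],
  [-10.8,-25.2,0.3],
  [-11.2,-25.0,0.3],
  [-11.8,-24.8,0.2],
  [-12.2,-24.6,0.3],
  [0,0,0],
  [0,0,0],
], twist=[1.12,1.12,1.12,1.12,1.12,1.12,1.12,1.12,1.12,1.12,1.12,1.12,1.12,1.12,1.12,1.12,1.12,1.12,0,0])

```text
time: 7.42
position: [0.4282, 0.1368, 0.1936]
tool_rot: [0.987, -0.161, -0.002, 0.0]
ft_force: [0.6, -0.3, -0.5]
grip_width: 0.0176
```

Request:
step_arm([
  [0,0,0],
  [0,0,0],
  [0,0,0],
], twist=[0,0,0])

```text
time: 7.67
position: [0.4301, 0.1348, 0.1942]
tool_rot: [0.987, -0.163, -0.0, 0.0]
ft_force: [-0.2, 0.3, -1.3]
grip_width: 0.0177
```

Run:
```python
from plan import *
o=robot.get_obs();print(o["time"],o["position"],phi_of(o["tool_rot"]),o["grip_width"],np.round(o["ft_force"],2))
c=cam("wrist");cv2.imwrite("pics/w3.png",c["color"]);np.savez("w3.npz",P=cloud(c),col=c["color"])
```

```text
7.6667 [0.43006075 0.13482453 0.19424367] -18.812864405627987 0.01766121766294195 [-0.21  0.31 -1.3 ]
```

View pics/w3.png

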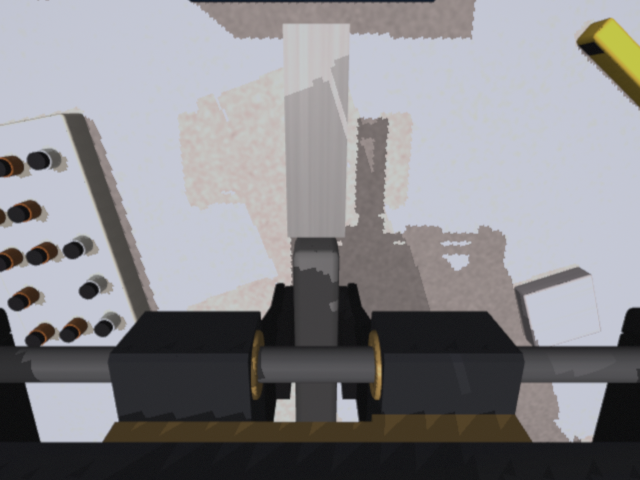

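Run:
```python
from plan import *
z=np.load("w3.npz");P=z["P"];col=z["col"].astype(int)
for vv in range(30,330,20):
    print(vv,np.round(np.median(P[vv,312:320],0),4))
for n in("top","side"):
    c=cam(n);np.savez(n+"3.npz",P=cloud(c),col=c["color"])
    cc=c["color"]
    w=cc[115:225,195:305] if n=="top" else cc[130:230,230:380]
    cv2.imwrite(f"pics/{n}3.png",cv2.resize(w,None,fx=5,fy=5,interpolation=cv2.INTER_CUBIC))
```

```text
30 [0.5349 0.1003 0.179 ]
50 [0.5288 0.1024 0.1789]
70 [0.5224 0.1045 0.1791]
90 [0.5159 0.1068 0.1788]
110 [0.5091 0.1091 0.1783]
130 [0.5022 0.1114 0.1794]
150 [0.4951 0.1139 0.1784]
170 [0.4877 0.1164 0.1789]
190 [0.4801 0.119  0.1785]
210 [0.4723 0.1216 0.1792]
230 [0.4643 0.1244 0.1792]
250 [0.4613 0.1253 0.1944]
270 [0.4543 0.1277 0.1966]
290 [0.4467 0.1304 0.1971]
310 [0.4382 0.1333 0.197 ]
```

View pics/top3.png

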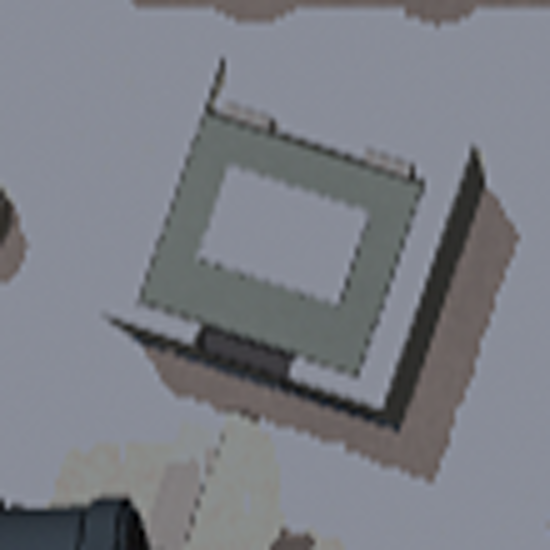

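View pics/side3.png

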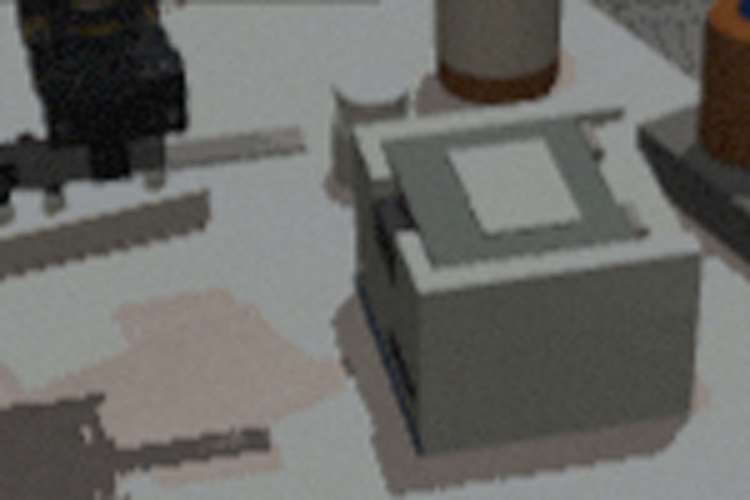

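Run:
```python
from h import *
z=np.load("side3.npz");P=z["P"];col=z["col"].astype(int)
m=(P[...,2]>.116)&(P[...,2]<.126)&(P[...,0]>.52)&(P[...,0]<.80)&(P[...,1]>-.06)&(P[...,1]<.2)
m[:, :]&=True
q=P[m];
k=m.astype(np.uint8);k=cv2.morphologyEx(k,cv2.MORPH_OPEN,np.ones((3,3),np.uint8));
n,lab,st,ce=cv2.connectedComponentsWithStats(k);i=1+np.argmax(st[1:,4]);q=P[lab==i]
print("side",len(q),cv2.minAreaRect((q[:,:2]*1000).astype(np.float32)),np.median(q[:,2]))
z=np.load("top3.npz");P=z["P"];col=z["col"].astype(int)
m=(P[...,2]>.1)&(P[...,2]<.13)&(P[...,0]>.52)&(P[...,0]<.80)&(P[...,1]>-.08)&(P[...,1]<.2)
k=m.astype(np.uint8);n,lab,st,ce=cv2.connectedComponentsWithStats(k);i=1+np.argmax(st[1:,4]);q=P[lab==i]
r=cv2.minAreaRect((q[:,:2]*1000).astype(np.float32));print("top",len(q),r)
yaw=np.radians(r[2]-90);c=np.array(r[0])/1000
Rm=np.array([[np.cos(yaw),-np.sin(yaw)],[np.sin(yaw),np.cos(yaw)]])
# colour classes in module frame
L=(P[...,:2]-c)@Rm*1000
ins=(abs(L[...,0])<88)&(abs(L[...,1])<92)
dark=ins&(col.mean(2)<80)&(P[...,2]>.098)
d=L[dark];s=(d[:,0]<-55)&(abs(d[:,1])<45);print("pocket px",s.sum(),np.percentile(d[s],[2,50,98],axis=0).round(1).tolist(), np.median(P[dark][s][:,2]))
# cover: grey-green
g=ins&(col[...,1]-col[...,2]>5)&(col.mean(2)>80)&(P[...,2]>.105)
d=L[g];print("cover",g.sum(),cv2.minAreaRect(d.astype(np.float32)),np.median(P[g][:,2]), d.min(0),d.max(0))
```

```text
side 1353 ((646.8214721679688, 60.62617492675781), (186.3297882080078, 141.22244262695312), 72.78424072265625) 0.11925599648730811
top 3324 ((659.5750732421875, 56.915565490722656), (181.89373779296875, 171.0258026123047), 71.22171020507812)
pocket px 123 [[-85.1, -27.2], [-77.3, 2.6], [-68.8, 31.1]] 0.10794754549376373
cover 1097 ((-9.150398254394531, 1.322418212890625), (118.79545593261719, 139.04766845703125), 0.46236133575439453) 0.12206744670145864 [-68.56808876 -68.37257122] [50.24504107 70.83468482]
```

```bash
cat >> plan.py <<'E'
YAW=-18.6; C=np.array([0.6598,0.0578])
_a=np.radians(YAW);RM=np.array([[np.cos(_a),-np.sin(_a)],[np.sin(_a),np.cos(_a)]])
def W(mx,my=0): 
    w=C+RM@np.array([mx,my])/1000; return w
def M(p): return np.r_[(RM.T@(np.array(p)[:2]-C))*1000,p[2]*1000]
def mplan(wps,start=None):
    plan([(*W(x,y),z/1000,YAW,n) for x,y,z,n in wps],start)
def st():
    o=robot.get_obs();print("t",round(o["time"],2),"TCP mod",M(o["position"]).round(1),"phi",round(phi_of(o["tool_rot"]),2),"w",round(o["grip_width"]*1000,1),"F",np.round(o["ft_force"],1),"M",np.round(o["moment"],2))
E
python3 - <<'E'
from plan import *
st(); mplan([(-191,0,142,8)])
E
```

```text
t 7.82 TCP mod [-2.423e+02 -1.000e-01  1.944e+02] phi -18.81 w 17.9 F [-0.3  0.4 -0.9] M [-0.    0.17 -0.05]
{"slide":[[6.4,-0.0,6.6],[6.4,-0.0,6.5],[6.4,-0.0,6.6],[6.4,-0.0,6.5],[6.4,-0.0,6.6],[6.4,-0.1,6.5],[6.4,-0.0,6.6],[6.5,-0.1,6.5]],"twist":[-0.03,-0.03,-0.02,-0.03,-0.02,-0.03,-0.02,-0.03]}
end [0.4788 0.1187 0.142 ] -18.6
```

Request:
step_arm([
  [6.4,0,6.6],
  [6.4,0,6.6],
  [6.4,0,6.6],
  [6.4,0,6.6],
  [6.4,0,6.6],
  [6.4,0,6.5],
  [6.4,0,6.5],
  [6.4,0,6.4],
  [0,0,0],
  [0,0,0],
], twist=[0,0,0,0,0,0,0,0,0,0])

```text
time: 8.65
position: [0.4785, 0.1192, 0.1415]
tool_rot: [0.987, -0.163, -0.001, 0.0]
ft_force: [-0.6, -0.2, -2.2]
grip_width: 0.0177
```

Run:
```python
from plan import *
st()
for n in("top","side","wrist"):
    c=cam(n);cc=c["color"]
    w=cc[115:235,195:315] if n=="top" else cc[130:230,230:380] if n=="side" else cc
    cv2.imwrite(f"pics/{n}4.png",cv2.resize(w,None,fx=5,fy=5,interpolation=cv2.INTER_CUBIC) if n!="wrist" else w)
a=cv2.imread("pics/top4.png");b=cv2.imread("pics/side4.png")
a=cv2.resize(a,(400,400));b=cv2.resize(b,(400,267));w=cv2.resize(cv2.imread("pics/wrist4.png"),(400,300))
im=np.zeros((600,800,3),np.uint8);im[:400,:400]=a;im[:267,400:]=b;im[280:580,400:]=w;cv2.imwrite("pics/m4.png",im)
```

```text
t 8.65 TCP mod [-191.4    0.4  141.5] phi -18.73 w 17.7 F [-0.6 -0.2 -2.2] M [ 0.01  0.23 -0.03]
```

View pics/m4.png

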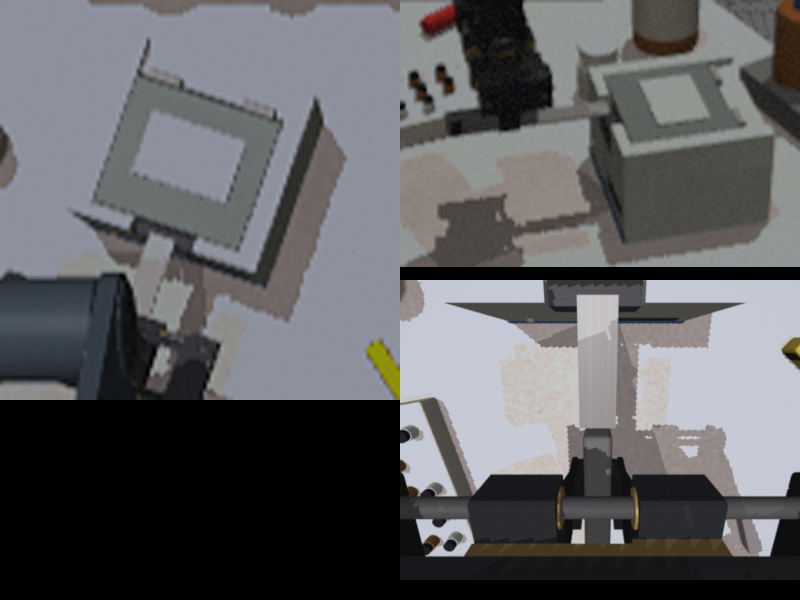

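Wrist view: the blade (578–618) lies centred over the dark sill (545–645), and the tip is just above the sill. I'll descend to feel the sill.

Request:
step_arm([
  [0,0,4],
  [0,0,4],
  [0,0,3],
  [0,0,2],
  [0,0,0],
  [0,0,0],
], twist=[0,0,0,0,0,0])

```text
time: 9.3
position: [0.4783, 0.1194, 0.1289]
tool_rot: [0.987, -0.163, -0.0, 0.0]
ft_force: [0.2, 0.1, -1.6]
grip_width: 0.0179
```

Request:
step_arm([
  [0,0,1],
  [0,0,0],
  [0,0,0],
], twist=[0,0,0])

```text
time: 9.55
position: [0.4785, 0.1194, 0.1281]
tool_rot: [0.987, -0.163, 0.0, 0.0]
ft_force: [-0.1, 0.5, -2.4]
grip_width: 0.0177
```

Request:
step_arm([
  [0,0,1],
  [0,0,0],
  [0,0,0],
], twist=[0,0,0])

```text
time: 9.8
position: [0.4784, 0.1194, 0.127]
tool_rot: [0.987, -0.163, -0.0, 0.0]
ft_force: [-0.2, 1.2, -1.6]
grip_width: 0.0176
```

Run:
```python
from plan import *
st()
```

```text
t 9.8 TCP mod [-191.5    0.5  127. ] phi -18.72 w 17.6 F [-0.2  1.2 -1.6] M [-0.03  0.18  0.03]
```

Request:
step_arm([
  [0,0,0.7],
  [0,0,0],
  [0,0,0],
], twist=[0,0,0])

```text
time: 10.05
position: [0.4784, 0.1194, 0.1263]
tool_rot: [0.987, -0.163, -0.0, 0.0]
ft_force: [-0.4, -0.1, -1.6]
grip_width: 0.0177
```

Request:
step_arm([
  [0,0,0.7],
  [0,0,0],
  [0,0,0],
], twist=[0,0,0])

```text
time: 10.3
position: [0.4786, 0.1194, 0.1257]
tool_rot: [0.987, -0.163, 0.0, -0.0]
ft_force: [-0.3, -0.3, -0.5]
grip_width: 0.0176
```

Request:
step_arm([
  [0,0,0.7],
  [0,0,0],
  [0,0,0],
], twist=[0,0,0])

```text
time: 10.55
position: [0.4785, 0.1194, 0.1251]
tool_rot: [0.987, -0.163, 0.0, -0.0]
ft_force: [-1.1, -0.5, 0.9]
grip_width: 0.0176
```

Run:
```python
from plan import *
st()
```

```text
t 10.55 TCP mod [-191.4    0.6  125.1] phi -18.71 w 17.6 F [-1.1 -0.5  0.9] M [-0.09  0.12  0.01]
```

Contact is felt at TCP z ≈ 125.7 mm (predicted 125.8). Raise 1 mm and slide in.

Request:
step_arm([
  [0,0,-1.2],
  [3,0,0],
  [3,0,0],
  [3,0,0],
  [3,0,0],
  [0,0,0],
  [0,0,0],
], twist=[0,0,0,0,0,0,0])

```text
time: 11.13
position: [0.4901, 0.1154, 0.126]
tool_rot: [0.987, -0.163, -0.0, -0.0]
ft_force: [0.2, -0.1, -2.0]
grip_width: 0.0176
```

Run:
```python
from plan import *
st()
```

```text
t 11.13 TCP mod [-179.2    0.4  126. ] phi -18.74 w 17.6 F [ 0.2 -0.1 -2. ] M [-0.05  0.21 -0.02]
```

Tip now about 4 mm under the edge with no contact force. Continue in.

Request:
step_arm([
  [3,0,0],
  [3,0,0],
  [3,0,0],
  [1.5,0,0],
  [0,0,0],
  [0,0,0],
], twist=[0,0,0,0,0,0])

```text
time: 11.63
position: [0.4998, 0.1121, 0.1261]
tool_rot: [0.987, -0.163, -0.0, 0.0]
ft_force: [-0.3, 0.3, -2.3]
grip_width: 0.0173
```

Run:
```python
from plan import *
st()
for n in("top","side","wrist"):
    c=cam(n);cc=c["color"]
    w=cc[115:235,195:315] if n=="top" else cc[130:230,230:380] if n=="side" else cc
    cv2.imwrite(f"pics/{n}5.png",cv2.resize(w,None,fx=5,fy=5,interpolation=cv2.INTER_CUBIC) if n!="wrist" else w)
a=cv2.imread("pics/top5.png");b=cv2.imread("pics/side5.png")
a=cv2.resize(a,(400,400));b=cv2.resize(b,(400,267));w=cv2.resize(cv2.imread("pics/wrist5.png"),(400,300))
im=np.zeros((600,800,3),np.uint8);im[:400,:400]=a;im[:267,400:]=b;im[280:580,400:]=w;cv2.imwrite("pics/m5.png",im)
```

```text
t 11.63 TCP mod [-169.     0.4  126.1] phi -18.73 w 17.3 F [-0.3  0.3 -2.3] M [-0.06  0.22 -0.03]
```

View pics/m5.png

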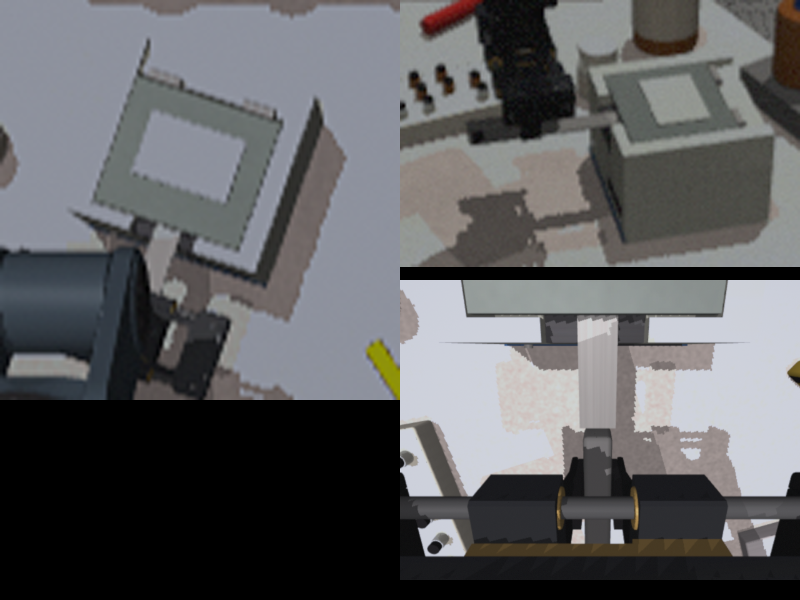

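The blade is under the cover, with its end hidden at (600,318), and forces are nil. Now press the handle down over the sill, watching the force.

Request:
step_arm([
  [0,0,2],
  [0,0,2],
  [0,0,2],
  [0,0,0],
], twist=[0,0,0,0], force=25)

```text
time: 12.12
position: [0.4993, 0.1123, 0.1199]
tool_rot: [0.987, -0.163, -0.0, 0.0]
ft_force: [-2.3, 1.4, 2.1]
grip_width: 0.0178
```

Request:
step_arm([
  [0,0,2],
  [0,0,2],
  [0,0,2],
  [0,0,0],
], twist=[0,0,0,0])

```text
time: 12.45
position: [0.4993, 0.1122, 0.1138]
tool_rot: [0.987, -0.163, -0.001, 0.0]
ft_force: [-2.8, 1.9, 2.1]
grip_width: 0.0179
```

```bash
cat > v.py <<'E'
from plan import *
import sys
k=sys.argv[1]
st()
for n in("top","side","wrist"):
    c=cam(n);cc=c["color"]
    np.savez(f"{n}_l.npz",P=cloud(c),col=cc)
    w=cc[95:235,185:325] if n=="top" else cc[90:230,220:430] if n=="side" else cc
    cv2.imwrite(f"pics/{n}{k}.png",cv2.resize(w,None,fx=4,fy=4,interpolation=cv2.INTER_CUBIC) if n!="wrist" else w)
a=cv2.imread(f"pics/top{k}.png");b=cv2.imread(f"pics/side{k}.png")
a=cv2.resize(a,(400,400));b=cv2.resize(b,(400,267));w=cv2.resize(cv2.imread(f"pics/wrist{k}.png"),(400,300))
im=np.zeros((600,800,3),np.uint8);im[:400,:400]=a;im[:267,400:]=b;im[280:580,400:]=w;cv2.imwrite(f"pics/m{k}.png",im)
def cov():
    for n in("top","side"):
        P=np.load(f"{n}_l.npz")["P"];col=np.load(f"{n}_l.npz")["col"].astype(int)
        L=(P[...,:2]-C)@RM*1000
        g=(abs(L[...,1])<66)&(L[...,0]>-75)&(L[...,0]<45)&(P[...,2]>.105)&(P[...,2]<.26)&(col[...,1]-col[...,2]>4)
        g=cv2.erode(g.astype(np.uint8),np.ones((3,3)))>0
        x=L[g][:,0];zz=P[g][:,2]*1000
        if g.sum()>20:
            f=np.polyfit(x,zz,1);print(n,g.sum(),"cover slope->angle",round(-np.arctan(f[0]),3),"z@-65",round(np.polyval(f,-65),1))
cov()
E
python3 v.py 6
```

```text
t 12.45 TCP mod [-169.5    0.4  113.8] phi -18.72 w 17.9 F [-2.8  1.9  2.1] M [ 0.09  0.39 -0.03]
top 678 cover slope->angle -0.0 z@-65 122.2
```

View pics/m6.png

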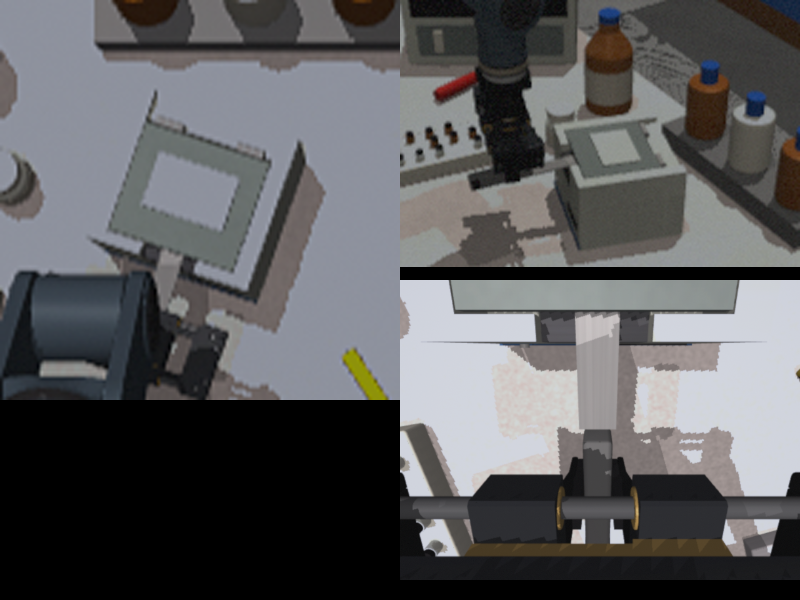

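The side view shows the tool tilting over the sill with the tip about to touch the cover, which is still shut. Continue.

Request:
step_arm([
  [0,0,2],
  [0,0,2],
  [0,0,0],
], twist=[0,0,0])

```text
time: 12.85
position: [0.4995, 0.1122, 0.1101]
tool_rot: [0.987, -0.163, -0.0, 0.0]
ft_force: [-3.5, 1.1, 4.6]
grip_width: 0.0178
```

Request:
step_arm([
  [0,0,2],
  [0,0,2],
  [0,0,0],
], twist=[0,0,0])

```text
time: 13.1
position: [0.4999, 0.1121, 0.1062]
tool_rot: [0.987, -0.163, 0.0, 0.0]
ft_force: [-3.5, 1.1, 5.5]
grip_width: 0.0177
```

Request:
step_arm([
  [0,0,2],
  [0,0,2],
  [0,0,0],
], twist=[0,0,0])

```text
time: 13.35
position: [0.5003, 0.112, 0.1022]
tool_rot: [0.987, -0.163, 0.001, -0.0]
ft_force: [-1.6, 0.7, 4.1]
grip_width: 0.0177
```

```bash
python3 v.py 7
```

```text
t 13.35 TCP mod [-168.5    0.5  102.2] phi -18.73 w 17.7 F [-1.6  0.7  4.1] M [0.02 0.31 0.02]
top 666 cover slope->angle 0.019 z@-65 124.9
```

View pics/m7.png

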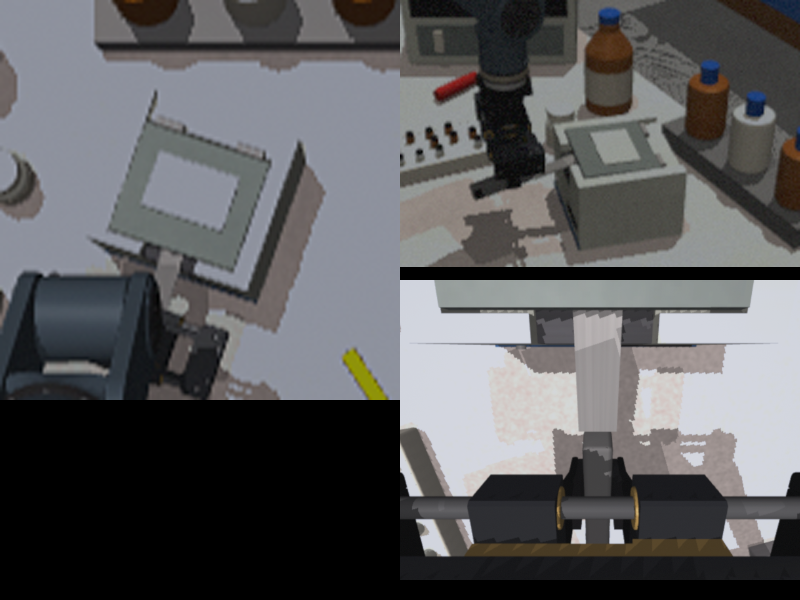

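The cover is rising (about 0.02 rad). Continue past the catch.

Request:
step_arm([
  [0,0,2],
  [0,0,2],
  [0,0,0],
], twist=[0,0,0])

```text
time: 13.75
position: [0.5008, 0.112, 0.0983]
tool_rot: [0.987, -0.163, 0.001, -0.0]
ft_force: [-0.7, 0.3, 4.6]
grip_width: 0.018
```

Request:
step_arm([
  [0,0,2],
  [0,0,2],
  [0,0,0],
], twist=[0,0,0])

```text
time: 14.0
position: [0.5014, 0.1118, 0.0944]
tool_rot: [0.987, -0.163, 0.002, -0.0]
ft_force: [0.3, -0.6, 5.2]
grip_width: 0.0176
```

Request:
step_arm([
  [0,0,2],
  [0,0,2],
  [0,0,0],
], twist=[0,0,0])

```text
time: 14.25
position: [0.5022, 0.1117, 0.0906]
tool_rot: [0.987, -0.163, 0.003, -0.0]
ft_force: [2.2, -1.4, 5.2]
grip_width: 0.0178
```

Request:
step_arm([
  [0,0,2],
  [0,0,2],
  [0,0,0],
], twist=[0,0,0])

```text
time: 14.5
position: [0.5029, 0.1116, 0.0868]
tool_rot: [0.987, -0.163, 0.003, -0.0]
ft_force: [3.0, -2.4, 4.9]
grip_width: 0.018
```

```bash
python3 v.py 8
```

```text
t 14.5 TCP mod [-165.9    1.    86.8] phi -18.73 w 18.0 F [ 3.  -2.4  4.9] M [-0.51 -0.73 -0.08]
top 693 cover slope->angle 0.055 z@-65 128.9
side 27 cover slope->angle 0.08 z@-65 126.8
```

View pics/m8.png

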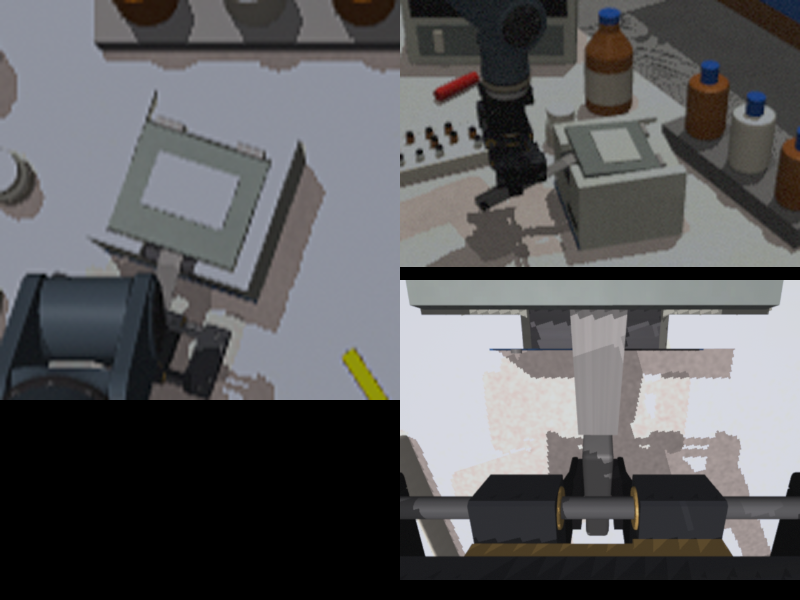

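Run:
```python
from plan import *
o=robot.get_obs()
for k in("q","joint_velocities","joint_torque","position","tool_rot","ft_force","moment"): print(k,np.round(o[k],4))
st()
c=cam("side"); cc=c["color"][120:200,300:360] if 0 else c["color"][100:240,220:360]
cv2.imwrite("pics/s9.png",cv2.resize(cc,(700,600)[:1]+(600,) if 0 else (600,600),interpolation=cv2.INTER_CUBIC))
```

```text
q [ 1.8000e-03  6.2370e-01  1.8384e+00 -2.0000e-04  6.7580e-01  1.8998e+00]
joint_velocities [ 0.0081  0.0054  0.0311  0.0159  0.0393 -0.007 ]
joint_torque [ 4.00500e-01 -3.75782e+01 -7.07750e+00  9.66000e-02  4.93300e-01
  1.67000e-02]
position [0.5017 0.1119 0.0866]
tool_rot [ 9.867e-01 -1.628e-01  1.800e-03 -2.000e-04]
ft_force [1.0268 0.3157 2.217 ]
moment [-0.0832 -0.257   0.0379]
t 14.65 TCP mod [-167.1    0.8   86.6] phi -18.74 w 17.8 F [1.  0.3 2.2] M [-0.08 -0.26  0.04]
```

View pics/s9.png

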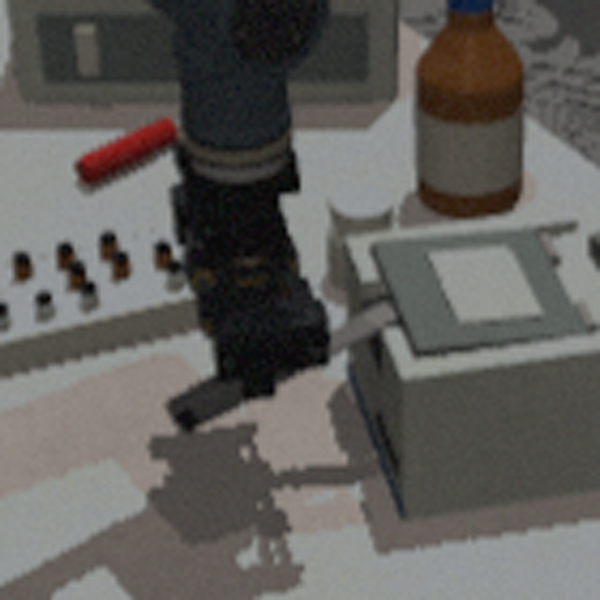

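View pics/wrist8.png

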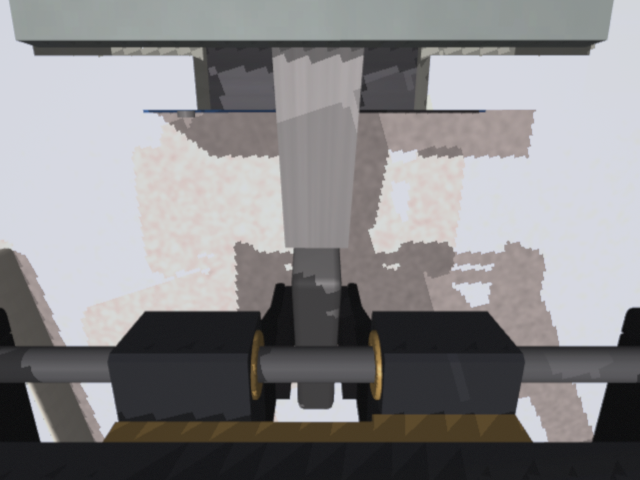

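The force has just dropped from 5 to 2 N, and the cover now stands proud of the cheeks on both sides. Check whether the catch has snapped.

```bash
python3 v.py 9;python3 v.py 9b
```

```text
t 14.7 TCP mod [-168.6    0.6   86.3] phi -18.73 w 18.0 F [ 1.4 -0.3  2.1] M [-0.14 -0.35  0.03]
top 689 cover slope->angle 0.063 z@-65 128.5
side 58 cover slope->angle 0.045 z@-65 124.5
t 14.85 TCP mod [-169.4    0.5   86. ] phi -18.71 w 17.7 F [ 1.9 -1.4  2.5] M [-0.16 -0.37 -0.02]
top 709 cover slope->angle 0.045 z@-65 127.5
side 32 cover slope->angle 0.028 z@-65 123.8
```

Request:
step_arm([
  [0,0,0],
  [0,0,0],
], twist=[0,0])

```text
time: 15.17
position: [0.4994, 0.1123, 0.086]
tool_rot: [0.987, -0.163, -0.0, 0.0]
ft_force: [1.1, -0.4, 2.9]
grip_width: 0.0179
```

```bash
python3 v.py 9c
```

```text
t 15.17 TCP mod [-169.4    0.5   86. ] phi -18.71 w 17.9 F [ 1.1 -0.4  2.9] M [-0.17 -0.35  0.  ]
top 704 cover slope->angle 0.053 z@-65 127.9
side 38 cover slope->angle 0.054 z@-65 124.5
```

```bash
cat > bl.py <<'E'
from plan import *
z=np.load("wrist_l.npz");P=z["P"]
L=np.c_[((P[...,:2]-C)@RM).reshape(-1,2)*1000,P[...,2].ravel()*1000].reshape(480,640,3)
rows=[]
for vv in range(0,300,6):
    a=np.median(L[vv,310:324],0);rows.append([vv,*a])
rows=np.array(rows)
print(rows[::3].round(1).tolist())
b=rows[(rows[:,1]>-125)&(rows[:,1]<-78)&(abs(rows[:,3]-110)<25)]
f=np.polyfit(b[:,1],b[:,3],1);print("blade top slope",np.arctan(f[0]),"z at -85",np.polyval(f,-85), "z at -70",np.polyval(f,-70),"n",len(b))
E
python3 bl.py
```

```text
[[0.0, -61.9, 1.1, 126.8], [18.0, -65.6, 1.1, 127.1], [36.0, -67.8, 1.1, 117.4], [54.0, -71.8, 1.1, 115.4], [72.0, -76.0, 1.1, 113.2], [90.0, -80.5, 1.1, 110.7], [108.0, -85.3, 1.1, 109.0], [126.0, -90.4, 1.1, 106.6], [144.0, -95.9, 1.1, 104.6], [162.0, -101.8, 1.1, 101.1], [180.0, -107.9, 1.1, 98.9], [198.0, -114.7, 1.1, 95.6], [216.0, -121.8, 1.2, 92.7], [234.0, -129.8, 1.1, 88.7], [252.0, -137.2, 1.2, 87.8], [270.0, -141.0, 1.2, 96.2], [288.0, -145.8, 1.2, 101.1]]
blade top slope 0.42149777922087245 z at -85 109.03917491298165 z at -70 115.76472831699739 n 24
```

Request:
step_arm([
  [1,0,0],
  [1,0,0],
  [1,0,0],
  [1,0,0.5],
  [1,0,1],
  [0,0,0],
], twist=[0,0,0,0,0,0])

```text
time: 15.82
position: [0.5005, 0.1112, 0.0835]
tool_rot: [0.987, -0.163, -0.005, 0.0]
ft_force: [-4.9, 3.3, 1.6]
grip_width: 0.0173
```

```bash
python3 v.py 10; python3 bl.py|tail -1
```

```text
t 15.82 TCP mod [-168.1   -0.2   83.5] phi -18.72 w 17.3 F [-4.9  3.3  1.6] M [0.5  0.74 0.08]
top 685 cover slope->angle 0.052 z@-65 127.8
side 43 cover slope->angle 0.045 z@-65 124.4
blade top slope 0.4496207325095993 z at -85 108.91939321357673 z at -70 116.15820398373134 n 23
```

Request:
step_arm([
  [0,0,1.5],
  [0.2,0,1.5],
  [0.2,0,1.5],
  [0,0,0],
], twist=[0,0,0,0])

```text
time: 16.3
position: [0.5021, 0.1108, 0.0792]
tool_rot: [0.987, -0.163, -0.003, 0.0]
ft_force: [-4.8, 3.8, 0.8]
grip_width: 0.0178
```

```bash
python3 v.py 11; python3 bl.py|tail -1
```

```text
t 16.3 TCP mod [-1.664e+02 -1.000e-01  7.920e+01] phi -18.71 w 17.8 F [-4.8  3.8  0.8] M [0.44 0.75 0.11]
top 688 cover slope->angle 0.063 z@-65 128.8
blade top slope 0.5020359887866878 z at -85 108.75406411193632 z at -70 116.98830000475414 n 23
```

Request:
step_arm([
  [0,0,1.5],
  [0,0,1.5],
  [0,0,1.5],
  [0,0,0],
], twist=[0,0,0,0])

```text
time: 16.78
position: [0.504, 0.1104, 0.0751]
tool_rot: [0.987, -0.163, -0.001, 0.0]
ft_force: [-4.6, 1.5, 0.7]
grip_width: 0.0182
```

```bash
python3 v.py 12; python3 bl.py|tail -1
```

```text
t 16.78 TCP mod [-164.5    0.2   75.1] phi -18.72 w 18.2 F [-4.6  1.5  0.7] M [0.23 0.66 0.04]
top 675 cover slope->angle 0.061 z@-65 129.2
blade top slope 0.5492379911451828 z at -85 108.66341069423689 z at -70 117.84426953754834 n 23
```

Request:
step_arm([
  [0,0,1.5],
  [0,0,1.5],
  [0,0,1.5],
  [0,0,0],
], twist=[0,0,0,0])

```text
time: 17.27
position: [0.5059, 0.1102, 0.0712]
tool_rot: [0.987, -0.163, 0.001, -0.0]
ft_force: [-2.4, 0.0, 1.7]
grip_width: 0.0176
```

```bash
python3 v.py 13; python3 bl.py|tail -1
```

```text
t 17.27 TCP mod [-162.6    0.5   71.2] phi -18.73 w 17.6 F [-2.4  0.   1.7] M [ 0.    0.33 -0.02]
top 688 cover slope->angle 0.072 z@-65 130.3
blade top slope 0.6007210912836246 z at -85 108.81181494145719 z at -70 119.08975380369755 n 22
```

View pics/m13.png

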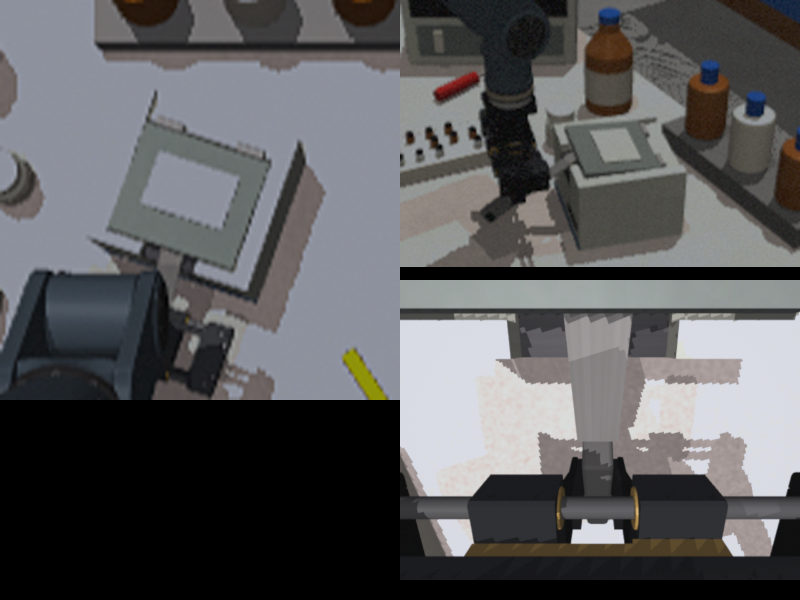

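Request:
step_arm([
  [0.3,0,1.5],
  [0.3,0,1.5],
  [0.3,0,1.5],
  [0,0,0],
], twist=[0,0,0,0])

```text
time: 17.75
position: [0.5078, 0.1098, 0.067]
tool_rot: [0.987, -0.163, 0.002, -0.0]
ft_force: [1.3, -2.5, 3.6]
grip_width: 0.0176
```

```bash
python3 v.py 14; python3 bl.py|tail -1
```

```text
t 17.75 TCP mod [-160.6    0.8   67. ] phi -18.73 w 17.6 F [ 1.3 -2.5  3.6] M [-0.28 -0.24 -0.11]
top 671 cover slope->angle 0.087 z@-65 131.6
blade top slope 0.6446519354734658 z at -85 108.87961498809042 z at -70 120.15661080095121 n 20
```

Request:
step_arm([
  [0.3,0,1.5],
  [0.3,0,1.5],
  [0.3,0,1.5],
  [0,0,0],
], twist=[0,0,0,0])

```text
time: 18.23
position: [0.5063, 0.1099, 0.0617]
tool_rot: [0.987, -0.163, -0.0, 0.0]
ft_force: [-1.0, 0.8, 1.9]
grip_width: 0.0176
```

```bash
python3 v.py 15; python3 bl.py|tail -1
```

```text
t 18.23 TCP mod [-162.1    0.4   61.7] phi -18.71 w 17.6 F [-1.   0.8  1.9] M [-0.02 -0.02  0.04]
top 686 cover slope->angle 0.082 z@-65 131.2
blade top slope 0.6908828267955425 z at -85 108.95823160136001 z at -70 121.36055227650766 n 21
```

Cover edge is up 9–10 mm (≈0.08 rad, past the 0.07 catch point) and the force has dropped, so it appears free. Tighten the grip and lift along the cover's arc with the tip.

Run:
```python
from plan import *
o=robot.get_obs();m=M(o["position"])
w=[]
for th in np.arange(0.15,1.01,0.07):
    r=108; P=np.array([50-r*np.cos(th)-5*np.sin(th),118+r*np.sin(th)-5*np.cos(th)])
    t=P-[98.9,60.9]; w.append((t[0],0.4,t[1],1))
print(np.round(w,1).tolist())
mplan(w)
```

```text
[[-156.4, 0.4, 68.3, 1.0], [-155.4, 0.4, 75.8, 1.0], [-153.8, 0.4, 83.2, 1.0], [-151.7, 0.4, 90.5, 1.0], [-149.2, 0.4, 97.6, 1.0], [-146.1, 0.4, 104.5, 1.0], [-142.5, 0.4, 111.2, 1.0], [-138.5, 0.4, 117.6, 1.0], [-134.1, 0.4, 123.7, 1.0], [-129.2, 0.4, 129.5, 1.0], [-123.9, 0.4, 134.9, 1.0], [-118.3, 0.4, 140.0, 1.0], [-112.3, 0.4, 144.6, 1.0]]
{"slide":[[5.8,-0.0,-6.4],[1.0,-0.0,-7.5],[1.6,-0.0,-7.4],[2.1,-0.0,-7.3],[2.6,-0.0,-7.1],[3.0,-0.0,-6.9],[3.6,-0.0,-6.7],[4.0,-0.0,-6.4],[4.5,-0.0,-6.1],[4.8,-0.0,-5.8],[5.3,-0.0,-5.4],[5.6,-0.0,-5.1],[6.0,-0.0,-4.6]],"twist":[-0.11,-0.0,-0.0,-0.0,-0.0,-0.0,-0.0,-0.0,-0.0,-0.0,-0.0,-0.0,-0.0]}
end [0.5535 0.094  0.1446] -18.6
```

Request:
step_arm([
  [0,0,0],
  [0,0,0],
  [5,0,-6],
  [1,0,-7.5],
  [1.6,0,-7.4],
  [2,0,-7.3],
  [0,0,0],
  [0,0,0],
], twist=[0,0,0,0,0,0,0,0], force=60)

```text
time: 19.05
position: [0.5173, 0.1065, 0.0914]
tool_rot: [0.987, -0.163, 0.002, -0.0]
ft_force: [-0.4, -0.5, -2.2]
grip_width: 0.0181
```

```bash
python3 v.py 16; python3 bl.py|tail -1
```

```text
t 19.05 TCP mod [-150.6    0.8   91.4] phi -18.72 w 18.1 F [-0.4 -0.5 -2.2] M [-0.06  0.12 -0.  ]
top 594 cover slope->angle 0.331 z@-65 161.3
blade top slope 0.6514350513139936 z at -85 128.19427546763717 z at -70 139.63134431576776 n 21
```

View pics/m16.png

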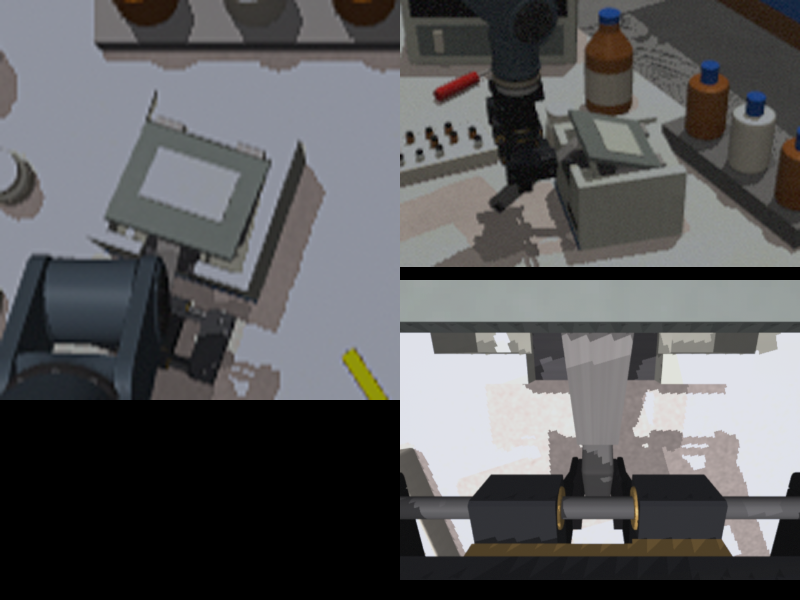

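The cover is free and open to 0.33 rad, carried by the blade tip, with the grip holding. Continue the arc.

Request:
step_arm([
  [2.6,0,-7.1],
  [3.0,0,-6.9],
  [3.6,0,-6.7],
  [4,0,-6.4],
  [4.5,0,-6.1],
  [4.8,0,-5.8],
  [5.3,0,-5.4],
  [5.6,0,-5.1],
  [0,0,0],
  [0,0,0],
], twist=[0,0,0,0,0,0,0,0,0,0])

```text
time: 20.03
position: [0.5494, 0.0956, 0.1407]
tool_rot: [0.987, -0.163, 0.002, -0.0]
ft_force: [0.2, -0.2, -2.2]
grip_width: 0.0178
```

```bash
python3 v.py 17; python3 bl.py|tail -1
```

```text
t 20.03 TCP mod [-116.7    0.6  140.7] phi -18.74 w 17.8 F [ 0.2 -0.2 -2.2] M [-0.05  0.2   0.02]
top 54 cover slope->angle 0.869 z@-65 260.4
[[0.0, -15.4, 1.1, 203.0], [18.0, -19.1, 1.1, 207.3], [36.0, -22.4, 1.1, 211.1], [54.0, -24.9, 1.1, 208.8], [72.0, -27.6, 1.1, 206.4], [90.0, -30.2, 1.1, 195.0], [108.0, -33.8, 1.1, 192.4], [126.0, -37.8, 1.1, 189.2], [144.0, -42.1, 1.1, 185.6], [162.0, -46.9, 1.1, 181.6], [180.0, -52.2, 1.1, 177.4], [198.0, -58.2, 1.1, 172.6], [216.0, -65.0, 1.1, 167.1], [234.0, -72.6, 1.1, 160.9], [252.0, -81.4, 1.2, 153.7], [270.0, -89.5, 1.2, 150.3], [288.0, -94.0, 1.2, 155.8]]Traceback (most recent call last):
  File "bl.py", line 10, in <module>
    f=np.polyfit(b[:,1],b[:,3],1);print("blade top slope",np.arctan(f[0]),"z at -85",np.polyval(f,-85), "z at -70",np.polyval(f,-70),"n",len(b))
    raise TypeError("expected non-empty vector for x")
TypeError: expected non-empty vector for x
```

View pics/m17.png

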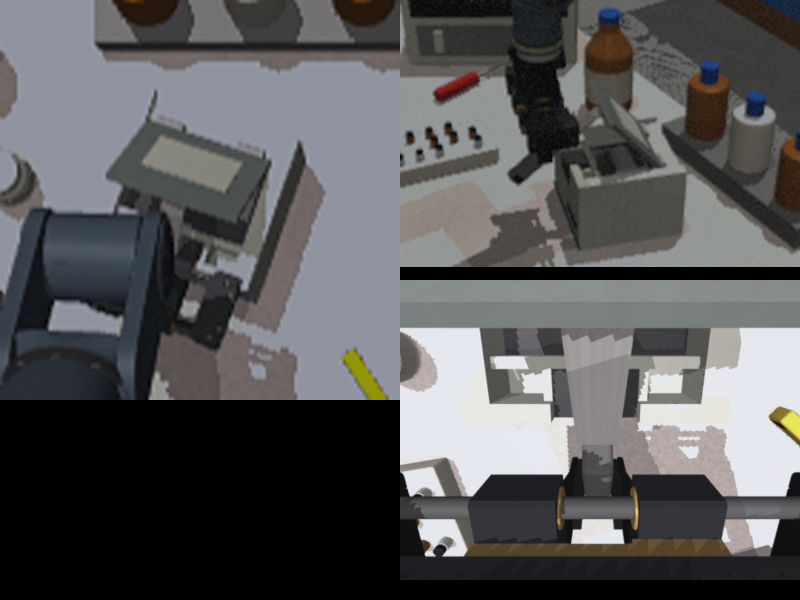

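The cover is at about 0.9 rad. The tool sits pitched ≈0.7 rad in the jaws, so its tail would foul the module later in the arc. I'll withdraw, re-level it gently on the free bench in front, then finish the swing.

Request:
step_arm([
  [-2,0,4],
  [-10,0,4],
  [-22,0,4],
  [-30,0,10],
  [-30,0,15],
  [-14,0,20],
  [0,0,18],
  [0,0,5],
  [0,0,0],
  [0,0,0],
], twist=[0,0,0,0,0,0,0,0,0,0])

```text
time: 21.02
position: [0.4456, 0.1307, 0.0599]
tool_rot: [0.987, -0.163, 0.0, -0.0]
ft_force: [-0.3, 0.3, -0.7]
grip_width: 0.0176
```

```bash
python3 v.py 18
```

```text
t 21.02 TCP mod [-226.2    0.8   59.9] phi -18.72 w 17.6 F [-0.3  0.3 -0.7] M [-0.02  0.13  0.09]
top 33 cover slope->angle 0.85 z@-65 258.0
```

View pics/m18.png

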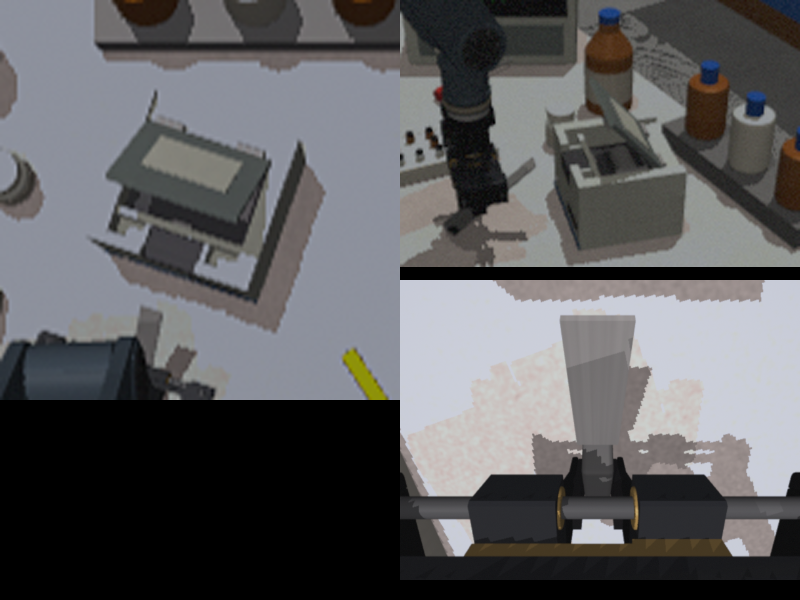

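The cover stays open by itself. The tool is clear, over free bench. Press the tail down to level it.

Request:
step_arm([
  [0,0,2],
  [0,0,2],
  [0,0,2],
  [0,0,2],
  [0,0,2],
  [0,0,2],
  [0,0,0],
], twist=[0,0,0,0,0,0,0], force=22)

```text
time: 21.75
position: [0.4517, 0.1301, 0.0496]
tool_rot: [0.987, -0.163, 0.007, -0.001]
ft_force: [5.2, -2.0, 7.9]
grip_width: 0.0178
```

Request:
step_arm([
  [0,0,3],
  [0,0,3],
  [0,0,3],
  [0,0,3],
  [0,0,0],
], twist=[0,0,0,0,0])

```text
time: 22.17
position: [0.4495, 0.1305, 0.0369]
tool_rot: [0.987, -0.163, 0.005, -0.001]
ft_force: [3.8, -0.7, 4.0]
grip_width: 0.018
```

```bash
python3 v.py 19
```

```text
t 22.17 TCP mod [-222.5    1.8   36.9] phi -18.77 w 18.0 F [ 3.8 -0.7  4. ] M [-0.01 -0.24 -0.01]
top 33 cover slope->angle 0.869 z@-65 260.1
```

View pics/m19.png

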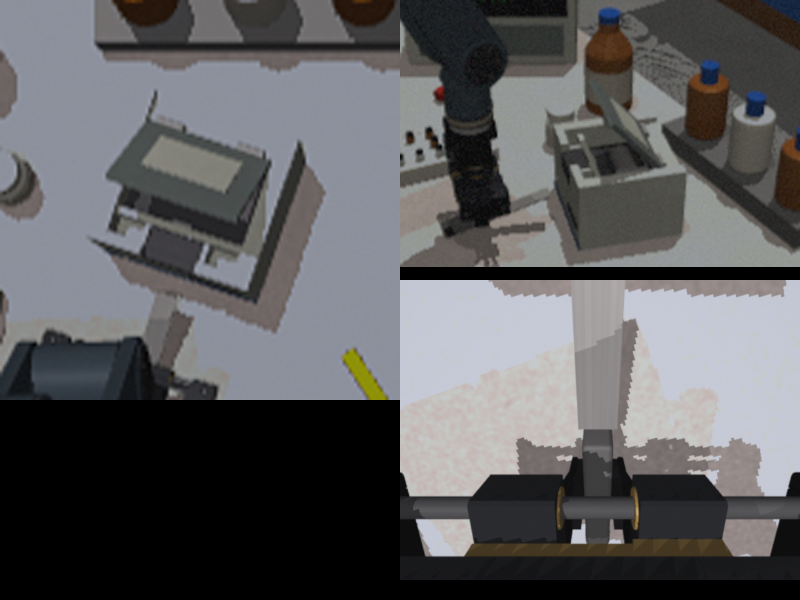

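Request:
step_arm([
  [0,0,3],
  [0,0,3],
  [0,0,3],
  [0,0,2],
  [0,0,1.5],
  [0,0,0],
  [0,0,0],
], twist=[0,0,0,0,0,0,0])

```text
time: 22.9
position: [0.4437, 0.1307, 0.0229]
tool_rot: [0.987, -0.163, -0.002, 0.0]
ft_force: [1.3, -0.7, 0.2]
grip_width: 0.0175
```

```bash
python3 v.py 20
python3 - <<'E'
from plan import *
P=np.load("wrist_l.npz")["P"]
for v in range(0,320,20): 
    p=np.median(P[v,312:322],0); print(v,M(p).round(1))
E
```

```text
t 22.9 TCP mod [-2.281e+02  2.000e-01  2.290e+01] phi -18.72 w 17.5 F [ 1.3 -0.7  0.2] M [-0.01  0.01  0.  ]
top 35 cover slope->angle 0.888 z@-65 262.2
0 [-106.8    0.6   -1.1]
20 [-116.7    0.7   17.4]
40 [-122.7    0.7   16.7]
60 [-128.9    0.7   17. ]
80 [-135.2    0.7   16.5]
100 [-141.8    0.7   15.7]
120 [-148.7    0.7   15.4]
140 [-155.8    0.7   14.7]
160 [-163.2    0.7   14.2]
180 [-170.9    0.7   13.3]
200 [-178.6    0.4   13.3]
220 [-187.1    0.8   12.6]
240 [-193.2    0.8   19.7]
260 [-197.2    0.8   30.2]
280 [-205.8    0.9   29.3]
300 [-214.2    0.9   28.6]
```

Leveled to ≈0.07 rad. Raise and continue the arc from 0.8 to ~1.72 rad.

Run:
```python
from plan import *
w=[(-228,0.3,185,6),(-150,.3,190,4)]
for th in np.arange(0.8,1.75,0.077):
    r=105; P=np.array([50-r*np.cos(th)-6*np.sin(th),118+r*np.sin(th)-6*np.cos(th)])
    t=P-[113,-7]; w.append((t[0],0.3,t[1],1))
print(np.round(w,1).tolist())
mplan(w)
```

```text
[[-228.0, 0.3, 185.0, 6.0], [-150.0, 0.3, 190.0, 4.0], [-140.5, 0.3, 196.1, 1.0], [-134.8, 0.3, 201.9, 1.0], [-128.6, 0.3, 207.2, 1.0], [-122.1, 0.3, 212.0, 1.0], [-115.2, 0.3, 216.3, 1.0], [-108.1, 0.3, 220.0, 1.0], [-100.6, 0.3, 223.2, 1.0], [-93.0, 0.3, 225.8, 1.0], [-85.1, 0.3, 227.8, 1.0], [-77.1, 0.3, 229.2, 1.0], [-69.1, 0.3, 230.0, 1.0], [-61.0, 0.3, 230.2, 1.0], [-52.9, 0.3, 229.7, 1.0]]
{"slide":[[0.1,-0.0,-27.0],[0.1,-0.0,-27.0],[0.1,-0.0,-27.0],[0.0,-0.1,-27.0],[0.1,-0.0,-27.0],[0.0,-0.1,-27.0],[19.5,0.0,-1.3],[19.5,0.0,-1.2],[19.5,0.0,-1.3],[19.5,0.0,-1.2],[9.6,0.0,-6.2],[5.7,0.0,-5.7],[6.1,0.0,-5.3],[6.5,0.0,-4.8],[6.9,0.0,-4.3],[7.2,0.0,-3.8],[7.4,0.0,-3.1],[7.7,0.0,-2.7],[7.8,0.0,-2.0],[8.0,0.0,-1.4]],"twist":[-0.02,-0.02,-0.02,-0.02,-0.02,-0.01,-0.0,-0.0,-0.0,-0.0,-0.0,-0.0,-0.0,-0.0,-0.0,-0.0,-0.0,-0.0,-0.0,-0.0]}
{"slide":[[8.0,0.0,-0.7],[8.1,0.0,-0.2],[8.1,0.0,0.5]],"twist":[-0.0,-0.0,-0.0]}
end [0.6097 0.075  0.2297] -18.6
```

Request:
step_arm([
  [0,0,-10],
  [0,0,-25],
  [0,0,-32],
  [0,0,-34],
  [0,0,-34],
  [0,0,-27],
  [19.5,0,-1.5],
  [19.5,0,-1.2],
  [19.5,0,-1.2],
  [19.5,0,-1.2],
  [9.6,0,-6],
  [0,0,0],
], twist=[0,0,0,0,0,0,0,0,0,0,0,0], force=60)

```text
time: 24.05
position: [0.5297, 0.1019, 0.1974]
tool_rot: [0.987, -0.163, 0.001, -0.0]
ft_force: [0.3, -0.3, -0.9]
grip_width: 0.0174
```

```bash
python3 v.py 21
```

```text
t 24.05 TCP mod [-137.4    0.3  197.4] phi -18.77 w 17.4 F [ 0.3 -0.3 -0.9] M [-0.03  0.22 -0.01]
top 46 cover slope->angle 0.873 z@-65 260.4
```

View pics/m21.png

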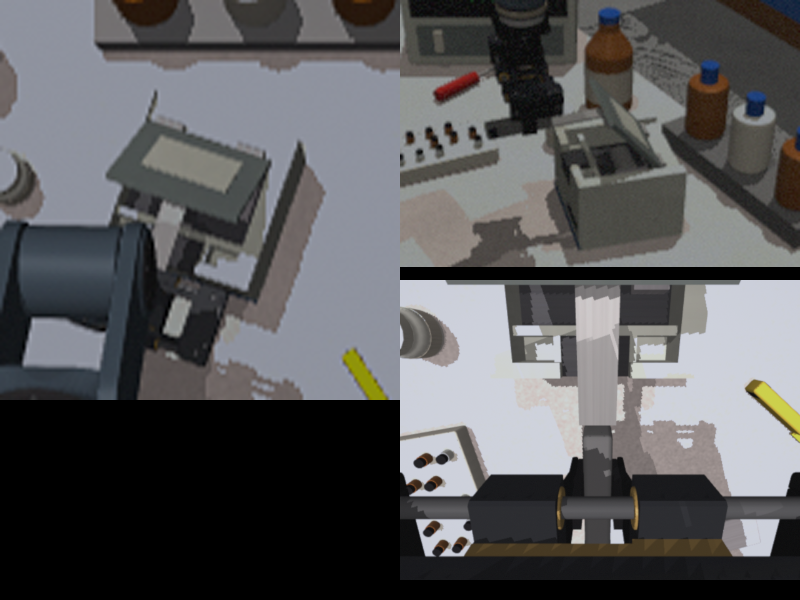

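The blade tip is below the raised cover edge. Push along the arc.

Request:
step_arm([
  [4,0,-5.7],
  [6,0,-5.3],
  [6.5,0,-4.8],
  [6.9,0,-4.3],
  [7.2,0,-3.8],
  [7.4,0,-3.1],
  [7.7,0,-2.7],
  [7.8,0,-2],
  [0,0,0],
], twist=[0,0,0,0,0,0,0,0,0])

```text
time: 24.95
position: [0.5816, 0.0845, 0.2288]
tool_rot: [0.987, -0.163, 0.002, -0.0]
ft_force: [0.2, -0.7, -2.0]
grip_width: 0.0176
```

```bash
python3 v.py 22
```

```text
t 24.95 TCP mod [-82.7   0.4 228.8] phi -18.76 w 17.6 F [ 0.2 -0.7 -2. ] M [ 0.04  0.18 -0.04]
```

View pics/m22.png

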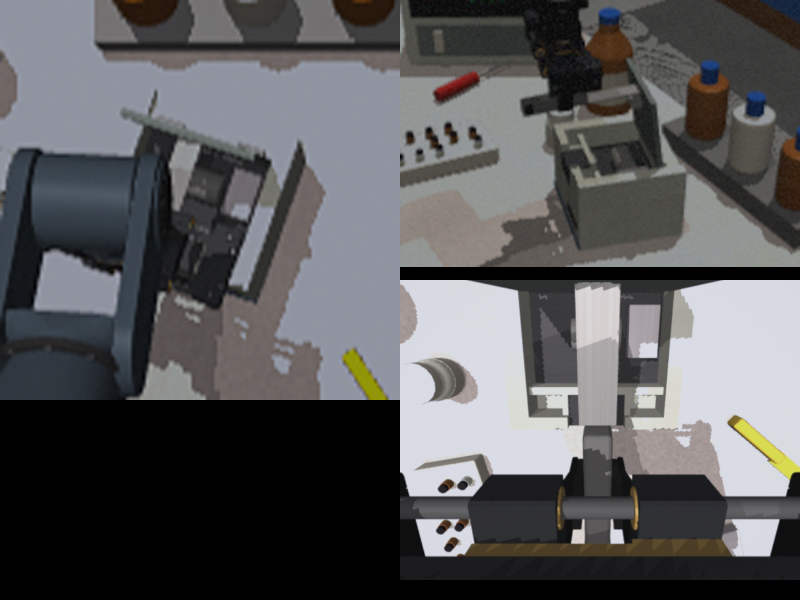

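The cover is near upright. Push on to ~1.7 rad.

Request:
step_arm([
  [6,0,-0.5],
  [7,0,-0.5],
  [7,0,0],
  [6,0,0],
  [4,0,0],
  [0,0,0],
  [0,0,0],
], twist=[0,0,0,0,0,0,0])

```text
time: 25.68
position: [0.6077, 0.0755, 0.229]
tool_rot: [0.987, -0.163, 0.0, 0.0]
ft_force: [0.2, 0.3, -1.4]
grip_width: 0.0175
```

```bash
cat > ang.py <<'E'
from plan import *
for n in("top","side","wrist"):
    P=np.load(f"{n}_l.npz")["P"];L=(P[...,:2]-C)@RM*1000;z=P[...,2]*1000
    g=(abs(L[...,1])<62)&(L[...,0]>30)&(L[...,0]<100)&(z>150)&(z<250)
    if n=="wrist": g&=(abs(L[...,1])>20)
    if g.sum()<15: print(n,g.sum());continue
    f=np.polyfit(z[g],L[g][:,0],1);print(n,g.sum(),"lean angle",round(np.pi/2+np.arctan(f[0]),3),"x@200",round(np.polyval(f,200),1),"zmax",z[g].max().round(1),"x top",np.median(L[g][z[g]>z[g].max()-8][:,0]).round(1))
E
python3 v.py 23;python3 ang.py
```

```text
t 25.68 TCP mod [-5.50e+01  1.00e-01  2.29e+02] phi -18.74 w 17.5 F [ 0.2  0.3 -1.4] M [-0.01  0.16 -0.02]
top 527 lean angle 1.687 x@200 55.4 zmax 247.9 x top 63.9
side 484 lean angle 1.667 x@200 57.4 zmax 236.6 x top 66.1
wrist 12218 lean angle 1.702 x@200 59.2 zmax 225.2 x top 61.9
```

View pics/m23.png

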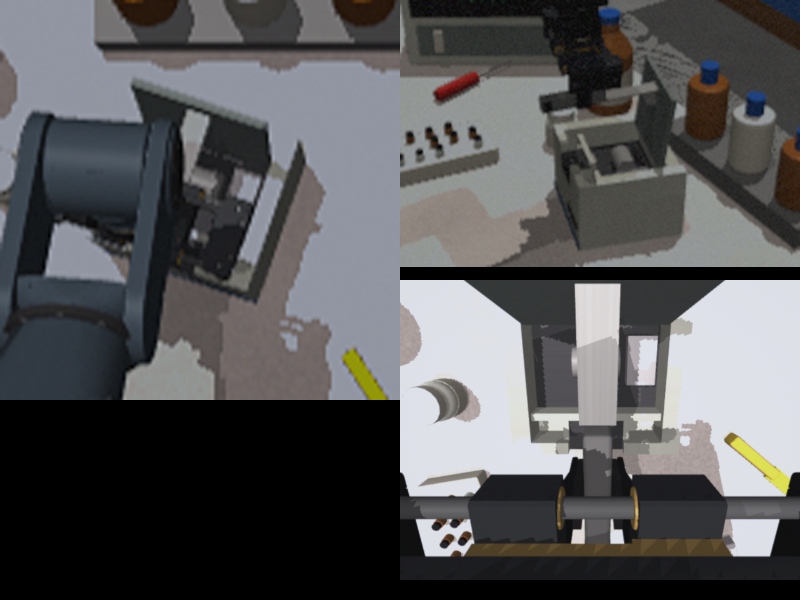

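Cover at ~1.69 rad by three cameras. A few mm more for margin, then back out.

Request:
step_arm([
  [3,0,0],
  [3,0,0],
  [0,0,0],
  [-10,0,0],
  [-25,0,0],
  [-35,0,0],
  [-35,0,0],
  [-30,0,0],
  [-12,0,0],
  [0,0,0],
  [0,0,0],
], twist=[0,0,0,0,0,0,0,0,0,0,0])

```text
time: 26.75
position: [0.4745, 0.1212, 0.2299]
tool_rot: [0.987, -0.162, 0.002, -0.0]
ft_force: [0.5, 0.2, -1.0]
grip_width: 0.0174
```

```bash
python3 v.py 24;python3 ang.py
python3 - <<'E'
from plan import *
plan([(0.506,-0.353,0.14,1.4,18),(0.506,-0.353,0.045,1.4,4)])
E
```

```text
t 26.75 TCP mod [-195.9    1.   229.9] phi -18.67 w 17.4 F [ 0.5  0.2 -1. ] M [ 0.02  0.14 -0.04]
top 569 lean angle 1.777 x@200 60.2 zmax 243.0 x top 69.7
side 496 lean angle 1.756 x@200 62.9 zmax 237.9 x top 71.4
wrist 0
{"slide":[[10.0,24.4,5.0],[9.6,24.6,5.0],[9.1,24.7,5.0],[8.6,24.9,5.0],[8.1,25.1,5.0],[7.6,25.2,5.0],[7.1,25.4,5.0],[6.6,25.5,5.0],[6.1,25.6,5.0],[5.6,25.8,5.0],[5.1,25.9,4.9],[4.6,26.0,5.0],[4.1,26.0,4.9],[3.6,26.1,5.0],[3.1,26.2,4.9],[2.6,26.2,5.0],[2.1,26.3,4.9],[1.6,26.4,5.0],[0.0,-0.0,23.7],[0.0,-0.0,23.8]],"twist":[-1.12,-1.12,-1.12,-1.12,-1.12,-1.12,-1.12,-1.12,-1.12,-1.12,-1.12,-1.12,-1.12,-1.12,-1.12,-1.12,-1.12,-1.12,0.0,0.0]}
{"slide":[[0.0,-0.0,23.7],[0.0,-0.0,23.8]],"twist":[0.0,0.0]}
end [ 0.506 -0.353  0.045] 1.4
```

Cover stands at about 1.76 rad on its own. Return to the mat.

Request:
step_arm([
  [10,24.4,5],
  [9.6,24.6,5],
  [9.1,24.7,5],
  [8.6,24.9,5],
  [8.1,25.1,5],
  [7.6,25.2,5],
  [7.1,25.4,5],
  [6.6,25.5,5],
  [6.1,25.6,5],
  [5.6,25.8,5],
  [5.1,25.9,5],
  [4.6,26,5],
  [4.1,26,5],
  [3.6,26.1,5],
  [3.1,26.2,5],
  [2.6,26.2,5],
  [2.1,26.3,5],
  [1.6,26.4,5],
  [0,0,0],
  [0,0,0],
], twist=[-1.12,-1.12,-1.12,-1.12,-1.12,-1.12,-1.12,-1.12,-1.12,-1.12,-1.12,-1.12,-1.12,-1.12,-1.12,-1.12,-1.12,-1.12,0,0])

```text
time: 28.57
position: [0.5042, -0.3554, 0.1382]
tool_rot: [1.0, 0.011, 0.0, 0.0]
ft_force: [-0.1, 0.8, -0.9]
grip_width: 0.0177
```

Request:
step_arm([
  [0,0,25],
  [0,0,35],
  [0,0,25],
  [0,0,8],
  [0,0,0],
  [0,0,0],
], twist=[0,0,0,0,0,0])

```text
time: 29.07
position: [0.5045, -0.3524, 0.0465]
tool_rot: [1.0, 0.013, 0.0, 0.0]
ft_force: [-0.1, -0.2, -1.3]
grip_width: 0.0174
```

```bash
python3 v.py 25;python3 - <<'E'
from plan import *
print(robot.get_obs()["position"],phi_of(robot.get_obs()["tool_rot"]))
P=np.load("wrist_l.npz")["P"]
for v in range(0,320,20): 
    p=np.median(P[v,312:322],0); print(v,(p*1000).round(1))
E
```

```text
t 29.07 TCP mod [ -16.3 -438.3   46.5] phi 1.47 w 17.4 F [-0.1 -0.2 -1.3] M [-0.06  0.17 -0.01]
[ 0.50522536 -0.35348429  0.04810942] 1.4590985247235102
0 [ 6.331e+02 -3.495e+02 -5.000e-01]
20 [ 617.3 -349.8   43.5]
40 [ 611.4 -349.9   42.6]
60 [ 605.2 -350.    42. ]
80 [ 598.8 -350.2   41.9]
100 [ 592.2 -350.3   41.3]
120 [ 585.3 -350.5   40.5]
140 [ 578.2 -350.7   40.4]
160 [ 570.9 -350.9   39.8]
180 [ 563.2 -351.1   39. ]
200 [ 555.3 -351.3   38.7]
220 [ 547.  -351.5   37.7]
240 [ 541.  -351.6   45.1]
260 [ 536.6 -351.7   55.1]
280 [ 528.2 -351.9   54.2]
300 [ 519.6 -352.2   53.4]
```

View pics/wrist25.png

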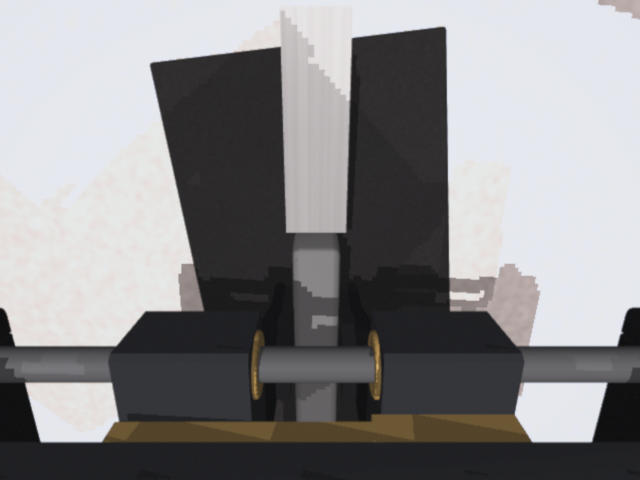

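The tool is above the mat in its original place. Lower it, pressing lightly at the end.

Request:
step_arm([
  [0,0,6],
  [0,0,6],
  [0,0,4],
  [0,0,2],
  [0,0,2],
  [0,0,1.5],
  [0,0,0],
  [0,0,0],
], twist=[0,0,0,0,0,0,0,0], force=20)

```text
time: 29.88
position: [0.5041, -0.3525, 0.0247]
tool_rot: [1.0, 0.013, 0.0, -0.0]
ft_force: [0.5, 1.9, -0.3]
grip_width: 0.0179
```

Run:
```python
from plan import *
st()
```

```text
t 29.88 TCP mod [ -16.7 -438.5   24.7] phi 1.43 w 17.9 F [ 0.5  1.9 -0.3] M [ 0.11  0.16 -0.07]
```

Request:
step_arm([
  [0,0,0.8],
  [0,0,0.5],
  [0,0,0],
], twist=[0,0,0], force=5)

```text
time: 30.13
position: [0.5041, -0.3527, 0.0233]
tool_rot: [1.0, 0.013, 0.0, 0.0]
ft_force: [-0.1, 0.5, -0.9]
grip_width: 0.0182
```

Request:
step_arm([
  [0,0,0],
  [0,0,0],
  [0,0,0],
  [0,0,0],
  [0,0,0],
  [0,0,0],
  [0,0,0],
  [0,0,0],
], twist=[0,0,0,0,0,0,0,0], jaw=45)

```text
time: 30.8
position: [0.504, -0.3526, 0.0234]
tool_rot: [1.0, 0.013, 0.0, 0.0]
ft_force: [-0.1, -0.0, 0.2]
grip_width: 0.0446
```

Request:
step_arm([
  [0,0,-8],
  [0,0,-20],
  [0,0,-30],
  [0,0,-35],
  [0,0,-35],
  [0,0,-30],
  [0,0,0],
  [0,0,0],
], twist=[0,0,0,0,0,0,0,0])

```text
time: 31.47
position: [0.505, -0.3535, 0.1844]
tool_rot: [1.0, 0.013, 0.002, 0.002]
ft_force: [-0.5, 0.5, -0.5]
grip_width: 0.045
```

```bash
python3 v.py 26;python3 ang.py;python3 - <<'E'
from plan import *
P=np.load("wrist_l.npz")["P"]
for v in range(40,320,20): 
    p=np.median(P[v,312:318],0); print(v,(p*1000).round(1))
cv2.imwrite("pics/top26f.png",np.load("top_l.npz")["col"])
E
```

```text
t 31.47 TCP mod [ -15.5 -439.2  184.4] phi 1.45 w 45.0 F [-0.5  0.5 -0.5] M [-0.01  0.12  0.  ]
top 576 lean angle 1.773 x@200 60.1 zmax 244.0 x top 68.9
side 20 lean angle 1.79 x@200 65.4 zmax 161.9 x top 56.0
wrist 0
40 [ 634.5 -346.4   -0.7]
60 [ 620.1 -346.8    8.2]
80 [ 606.5 -347.1    8.6]
100 [ 592.5 -347.5    8.3]
120 [ 578.2 -347.8    8.5]
140 [ 563.4 -348.1    7.8]
160 [ 548.2 -348.5    8.1]
180 [ 535.6 -348.9   26. ]
200 [ 520.4 -349.2   26.2]
220 [ 504.6 -349.6   26.1]
240 [ 488.4 -350.    26.2]
260 [ 471.7 -350.4   26.4]
280 [ 454.5 -350.8   26.7]
300 [ 424.1 -351.4    2.2]
```

View pics/wrist26.png

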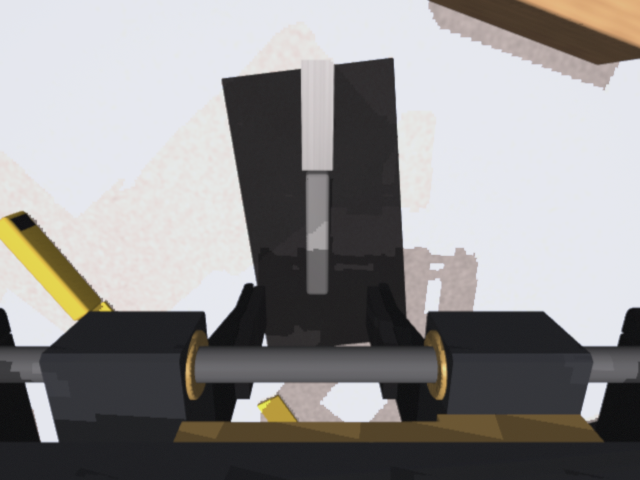

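View pics/top26f.png

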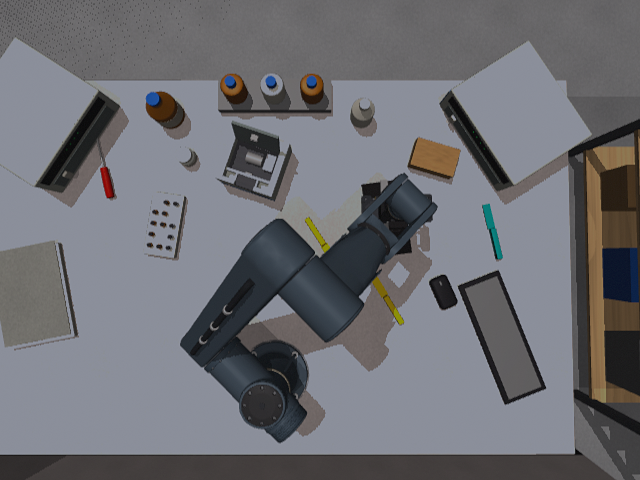

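View pics/side26.png

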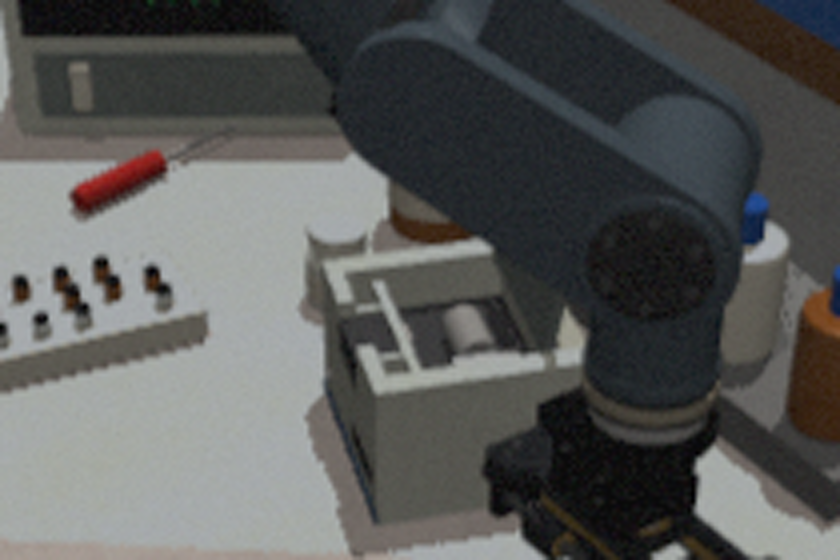

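The wrist view shows the tool flat on the mat, with the handle (306–328, 172–293) and blade at even heights. The top view shows the cover standing open at px (257,138) and the other things at their former pixels. Handing in.

Run:
```python
from plan import *
st(); print(robot.hand_in())
```

```text
t 31.62 TCP mod [ -17.9 -438.1  180.3] phi 1.44 w 45.1 F [ 1.1  0.2 -1. ] M [-0.07  0.18  0.01]
the job is handed in; nothing more can be done
None
```

The cover is open and standing by itself, the lever tool is back flat on the mat, and I handed the job in at 31.6 s; no verdict was reported.

**What I did**
- I gripped the grey lever tool by its handle, felt for the sill with the blade, and slid the blade about 14 mm under the cover.
- I pressed the handle down over the sill until the cover came past its catch, at about 0.07–0.08 rad. The force at the wrist stayed below about 8 N.
- I swung the cover with the blade tip alone, so the gripper never touched it.
- Part-way through, the tool sat too steeply in the jaws, so I pulled out and levelled it against the bare bench. The cover held at about 0.87 rad meanwhile, and then I finished the swing.

**Last checks**
- **Cover:** it stands at about 1.77 rad in the top camera. The last clear side view, before the arm returned to the mat, gave 1.76 rad; after that the arm blocked that view.
- **Tool:** the blade and handle are each level to within about 1 mm. The handle's centre is at about (0.49, -0.35), over the mat.
- **Bench and robot:** everything else I could see in the top view is where it was; the arm partly covers one yellow look-alike. The gripper is clear of everything.

**What did not go smoothly**
- During the prising, the tip slipped back once at about 0.05–0.06 rad. I moved it forward a few mm and continued.
- The arm gave sideways by 2–6 mm under contact, during the prising and while levelling the tool.

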